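# Nip up the reservoir caps and set the stripped one aside

### The job

Four capped canisters stand in the leaning rack. Gently turn each cap clockwise: a sound cap comes up firm within about 35 degrees and is left firm, not forced past that, its canister staying in the rack; the one cap that just keeps turning has a stripped thread. Lift that canister out by its body, not by its cap, and set it down upright in the rework tray without dropping it; leave everything else where it is.

Things in the scene. Friction and masses are not known exactly. Their poses are not given: they have to be found in the camera images.
- can_1: steel canister, 0.3 to 0.6 kg, in one socket of the rack; all four look alike and change places. Origin: centre of its underside; z up its axis, x and y square to its foot. Along z: square foot 46 x 46 mm from 0 to 44 mm, plain round tube, diameter 42 mm, from 44 to 104 mm (grip it here to lift), rubber seal to 105.5 mm, round fluted screw cap, diameter 36 mm, from 105.5 to 131.5 mm.
- can_2: as can_1. In the rack a canister's z leans 30 deg from vertical, top towards the robot; its square foot sits 40 mm deep in the socket with 1 mm play a side, so it cannot turn and must be drawn out along its own axis.
- can_3: as can_1.
- can_4: as can_1.
- cap_1 (a joint): angle (rad) of the cap of can_1 on its thread; grows as the cap turns clockwise, seen looking down on the cap; its zero means nothing. The cap turns against a drag of 0.03 N m and stays where left. A sound cap comes firm after 0.14 to 0.55 rad of clockwise turn: this angle then stops growing. A stripped cap goes on turning at that drag, never firm. Looks, number and start angle do not tell which.
- cap_2 (a joint): as cap_1, for can_2. Turning a sound cap on beyond firm only winds up its rubber seal, at 1.5 N m per rad, which springs back when let go; more than 0.35 rad (0.5 N m) past firm is over-tightened. When gripping a cap keep the finger tips above the wider tube.
- cap_3 (a joint): as cap_1, for can_3.
- cap_4 (a joint): as cap_1, for can_4.
- cap_1_top (a point): centre of the top face of the cap of can_1, 131.5 mm up the canister's axis; z out along the axis, x and y turn with the cap.
- cap_2_top (a point): centre of the top face of the cap of can_2, 131.5 mm up the canister's axis; z out along the axis, x and y turn with the cap.
- cap_3_top (a point): centre of the top face of the cap of can_3, 131.5 mm up the canister's axis; z out along the axis, x and y turn with the cap.
- cap_4_top (a point): centre of the top face of the cap of can_4, 131.5 mm up the canister's axis; z out along the axis, x and y turn with the cap.
- rack: fixed leaning rack: four sockets of square steel tube (60 mm outside, 48 mm inside, 40 mm deep) in a row along its y at -126, -42, 42, 126 mm, on a plate inclined 30 deg: what stands in them leans to its -x, the robot's side. Origin at table height under the middle of the row; socket floors' centres 34 mm above it.
- tray: rework tray, fixed folded steel sheet, 170 mm (its x) by 250 mm (its y) outside, rim 28 mm high, walls and floor 3 mm thick. Origin: centre of its underside. The half towards its -y is free; a reject and its cap stand in the half towards its +y.
- reject: bystander: a canister without cap, already standing upright in the tray, 115 mm tall, foot 46 x 46 mm. Origin: centre of its underside.
- old_cap: bystander: the reject's cap, standing in the tray, diameter 36 mm, 26 mm tall. Origin: centre of its underside.
- hammer: bystander: hammer about 260 mm long, lying along y on the robot's side of the rack and tray, about 40 mm high.
- brush: bystander: brush about 200 mm long, lying along y on the robot's side of the rack, about 40 mm high.
- wrench: bystander: flat wrench about 200 mm long, lying beyond the rack.
- square: bystander: flat L-shaped aluminium setting square, 120 x 100 x 12 mm, lying beyond the rack; origin near its corner.
- offcut: bystander: short piece of tube standing on end, diameter 42 mm, 55 mm tall, beyond the tray.
Not all that is in view belongs to the job. What is shaped like the can_1 but blue is not meant.

How it is judged (in metres and radians):
On the way, in this order (a step that is already met when the one before it is completed fails the run):
1. a cap has been turned on about 35 degrees or more, beyond where a sound one comes firm, with its canister standing in the rack (((value of joint cap_1 above 1.05 rad and distance of can_1 from where it was at the start of the episode below 0.012 m) or (value of joint cap_2 above 1.05 rad and distance of can_2 from where it was at the start of the episode below 0.012 m) or (value of joint cap_3 above 1.05 rad and distance of can_3 from where it was at the start of the episode below 0.012 m) or (value of joint cap_4 above 1.05 rad and distance of can_4 from where it was at the start of the episode below 0.012 m))), for 0.05 s.
2. that canister has been drawn up out of its socket (((value of joint cap_1 above 1.05 rad and distance of can_1 from where it was at the start of the episode above 0.06 m) or (value of joint cap_2 above 1.05 rad and distance of can_2 from where it was at the start of the episode above 0.06 m) or (value of joint cap_3 above 1.05 rad and distance of can_3 from where it was at the start of the episode above 0.06 m) or (value of joint cap_4 above 1.05 rad and distance of can_4 from where it was at the start of the episode above 0.06 m))), for 0.1 s.
At the end, for the whole second after the job is handed in: The canister with the stripped cap stands upright (within 4 deg) and at rest on the floor of the rework tray, its foot inside the walls; the other three canisters are still in their sockets (foot moved less than 12 mm) and their caps have been turned until firm (within 0.06 rad of the firm point) (((value of joint cap_1 between 0.94 and 1.05 rad and distance of can_1 from where it was at the start of the episode below 0.012 m) or (value of joint cap_1 above 1.05 rad and x of can_1 in the frame of tray between -0.065 and 0.065 m and y of can_1 in the frame of tray between -0.105 and 0.105 m and z of can_1 in the frame of tray below 0.008 m and angle between can_1's own z axis and vertical below 0.07 rad)) and ((value of joint cap_2 between 0.94 and 1.05 rad and distance of can_2 from where it was at the start of the episode below 0.012 m) or (value of joint cap_2 above 1.05 rad and x of can_2 in the frame of tray between -0.065 and 0.065 m and y of can_2 in the frame of tray between -0.105 and 0.105 m and z of can_2 in the frame of tray below 0.008 m and angle between can_2's own z axis and vertical below 0.07 rad)) and ((value of joint cap_3 between 0.94 and 1.05 rad and distance of can_3 from where it was at the start of the episode below 0.012 m) or (value of joint cap_3 above 1.05 rad and x of can_3 in the frame of tray between -0.065 and 0.065 m and y of can_3 in the frame of tray between -0.105 and 0.105 m and z of can_3 in the frame of tray below 0.008 m and angle between can_3's own z axis and vertical below 0.07 rad)) and ((value of joint cap_4 between 0.94 and 1.05 rad and distance of can_4 from where it was at the start of the episode below 0.012 m) or (value of joint cap_4 above 1.05 rad and x of can_4 in the frame of tray between -0.065 and 0.065 m and y of can_4 in the frame of tray between -0.105 and 0.105 m and z of can_4 in the frame of tray below 0.008 m and angle between can_4's own z axis and vertical below 0.07 rad)) and value of joint any of cap_1, cap_2, cap_3, cap_4 above 1.05 rad and linear speed of each of can_1, can_2, can_3, can_4 below 0.02 m/s); the robot touches nothing.
It fails at once if a sound cap is over-tightened: more than 0.35 rad past the point where it came firm ((angle between the x axis of cap_1_top and the x axis of can_1, either way round below 0.55 rad and value of joint cap_1 between 0.95 and 1.05 rad) or (angle between the x axis of cap_2_top and the x axis of can_2, either way round below 0.55 rad and value of joint cap_2 between 0.95 and 1.05 rad) or (angle between the x axis of cap_3_top and the x axis of can_3, either way round below 0.55 rad and value of joint cap_3 between 0.95 and 1.05 rad) or (angle between the x axis of cap_4_top and the x axis of can_4, either way round below 0.55 rad and value of joint cap_4 between 0.95 and 1.05 rad)).
It fails at once if a canister is lifted by its cap ((distance of can_1 from where it was at the start of the episode above 0.03 m and contact force between the fingers and cap_1 above 1 N) or (distance of can_2 from where it was at the start of the episode above 0.03 m and contact force between the fingers and cap_2 above 1 N) or (distance of can_3 from where it was at the start of the episode above 0.03 m and contact force between the fingers and cap_3 above 1 N) or (distance of can_4 from where it was at the start of the episode above 0.03 m and contact force between the fingers and cap_4 above 1 N)).
It fails at once if a canister is dropped: falling faster than 0.6 m/s with no finger on it ((linear speed of can_1 above 0.6 m/s and contact force between the fingers and can_1 below 0.1 N) or (linear speed of can_2 above 0.6 m/s and contact force between the fingers and can_2 below 0.1 N) or (linear speed of can_3 above 0.6 m/s and contact force between the fingers and can_3 below 0.1 N) or (linear speed of can_4 above 0.6 m/s and contact force between the fingers and can_4 below 0.1 N)).
It fails at once if a bystander (hammer, brush, wrench, square, tube offcut, capless reject, old cap) is moved more than 30 mm (distance of any of hammer, brush, wrench, square, offcut, reject, old_cap from where it was at the start of the episode above 0.03 m).
It also fails if it takes over 72 s, if anything falls off the work surface, if the arm or the gripper's body presses on something with over 40 N, if the wrist force passes 120 N, or if a joint passes its speed limit or range.

### The arm

A 6-joint arm with a two-finger parallel gripper is mounted at the origin on the work surface. World frame = base frame: x ahead of the robot, y to its left, z up, the work surface at z = 0. Lengths are in m, angles in degrees, forces in N, time in s.
With the tool pointing down it reaches from about 0.3 to 0.75 m from the base axis. Payload 8.5 kg.
Tool frame: the origin (TCP) lies on the centre line of the jaws, within the pads' length; the fingertips stand 19 mm ahead of it and the grasp point (between the pads) is the TCP (env.tcp_to_tips is the z of the fingertips in the tool frame, in m); z points along the fingers, y is the line along which they close (so a half turn about z gives the same grasp; the last joint's range is limited). The gripper opens to 85 mm and grips with 20 to 120 N. Pads are 22 mm wide; open, the fingers measure 114 mm over their backs; the gripper's body (76 mm by 85 mm) begins 54 mm behind the grasp point. The pads swing forward as they close: fully open they stand 13 mm farther back than shut.
Start: joints at [57.622, 21.807, 74.336, -0, 83.858, -12.336], TCP at [0.188, 0.517, 0.25] pointing down, gripper open.
Joint ranges: [-178.18, 178.18], [-50.72, 133.34], [12.68, 142.11], [-81.47, 261.47], [9.98, 163.14], [-165.26, 165.26]. Speed limits (degrees/s): [136.94, 136.94, 180, 180, 180, 180].

### API

Orientations are given as a 3x3 rotation matrix whose columns are the frame's x, y, z axes.
In Python, from rig import env gives the robot as it stands.
- The arm moves only by the tool servo_tool, never from a script. Its argument "steps" is a list of rows, each an object of numbers: "tx", "ty", "tz": the shift along the world's x, y, z in cm; "yaw": the turn about the world's z in degrees; "claw": the finger opening in cm, from 0 to 8.54. In form: [{"tx": .., "ty": .., "tz": .., "yaw": .., "claw": ..}, ...]. A call has 1 to 20 rows; each row shifts and turns the commanded pose from where the row before left it; what a row does not reach is not made up. A row lasts 1/10 s, in which the tool goes at most 50 mm and 8.59 degrees, less where a joint would pass 70% of its speed; a pose out of reach is approached as far as the arm can. A call with a gripper value outside its range is refused whole. The fingers move at their own pace and stop on an object; "newtons" is the grip in N (left out, the last holds). Time passes only in rows, so rows that do not move let the fingers close. It gives the time, the measured TCP pose, the force, the opening and the grip force at its end, in the units of the state.
- env.observe(): the state, without advancing time (a new reading comes with each control period).
- env.get_image(name): name is "scene" or "top" or "wrist"; returns (picture, depth): 420x560x3 uint8, red, green, blue; 420x560 float32, m along the optical axis (not along the pixel's ray), 0 where there is no reading.
- env.camera_model(name): a dict with "fovy" (degrees; the focal length in pixels is half the picture's height over the tangent of half this angle, whatever the lens; pixels are square), "cx", "cy" (the principal point, pixels), "T" (4x4, takes a point from camera to world coordinates). Camera axes: x right, y down, z forward; pixel columns grow to the right and rows downward; lengths in m; the calibration is good to about 2 mm. A picture is of the moment at which its call begins: read the wrist's pose just before it. camera_model takes no time and is no camera call; for the wrist camera it gives the pose at the moment of the call.
- env.close_job(): hands the job in; it is judged then, once.
The state is a dict: "time_s": time; "q": joint angles; "qvel": joint speeds; "joint_efforts": joint torques, N m; "position": TCP position; "tool_rot": TCP orientation; "ft_force": force on the tool from outside, world axes, zero at the start; "wrist_torque": the same for the moment, N m; "grip_width": finger opening in m; "gripper_force": force on a finger pad.
Only numpy, scipy, OpenCV 4.12 (cv2) and the standard library are available. Lean on these libraries where they do the work, as an engineer would, in place of code of your own. Each camera call takes 0.05 s, during which the arm holds its last target. There are 200 camera calls.

## Working session

There is one attempt and no reset: what is moved stays moved. The work goes in short steps, Python scripts to look and compute and a tool call to move; the robot and the scene stay as the last step left them, time stands still between calls to the robot, and variables do not carry over. Pictures are saved under pics/ and viewed, at most 10 in all, crops included, and the job is handed in when it is done.

Besides the shell and the picture viewer there is one more tool, called after "Emit:" as name([rows], argument=value, ...), one row to a line, values as JSON. servo_tool: Moves the arm, as the interface text tells. Its arguments: {"type":"object","properties":{"steps":{"type":"array"},"newtons":{"type":"number"}},"required":["steps"]}

```bash
mkdir -p pics; ls
python3 - <<'E'
from rig import env
import cv2,numpy as np
print(env.tcp_to_tips, env.observe())
for n in("scene","top"):
    p,d=env.get_image(n); cv2.imwrite(f"pics/{n}0.png",p[:,:,::-1]); np.savez(f"{n}0.npz",p=p,d=d,**{k:v for k,v in env.camera_model(n).items()})
    print(n,env.camera_model(n), (d>0).mean())
E
```

```text
pics
0.019 {'time_s': 0.0, 'q': array([ 5.76230063e+01,  2.18406551e+01,  7.43856263e+01, -8.12531476e-04,
        8.38548429e+01, -1.23355200e+01]), 'qvel': array([ 0.01479879,  0.00562997,  0.02659636,  0.03685806, -0.06296145,
        0.04973272]), 'joint_efforts': array([-1.68636320e-04, -4.48467851e+01, -2.31276709e+01, -2.52638119e-04,
        4.81223702e-03, -8.93468467e-06]), 'position': array([0.18834609, 0.51646938, 0.24970974]), 'tool_rot': array([[-9.39445218e-01,  3.42698300e-01, -7.46281581e-04],
       [ 3.42698991e-01,  9.39444492e-01, -1.20332685e-03],
       [ 2.88712055e-04, -1.38620960e-03, -9.99998998e-01]]), 'ft_force': array([-0.44709316,  0.28303933,  0.09510072]), 'wrist_torque': array([ 0.01853954,  0.03597247, -0.02303915]), 'gripper_force': 0.0, 'grip_width': 0.08498436403896292}
scene {'fovy': 53.91615260829229, 'cx': 283.38469754477404, 'cy': 208.19949550131258, 'T': array([[-0.3934357 ,  0.55240892, -0.7348828 ,  1.26533459],
       [ 0.91931474,  0.22918399, -0.31989858,  0.34527378],
       [-0.00829146, -0.80144812, -0.59800683,  0.68149966],
       [ 0.        ,  0.        ,  0.        ,  1.        ]])} 0.9960076530612245
top {'fovy': 49.14373969943567, 'cx': 280.04632633947824, 'cy': 207.26937288214842, 'T': array([[ 0.00822392, -0.98880069,  0.14901531,  0.35547547],
       [-0.99987888, -0.01010052, -0.01184088,  0.0317601 ],
       [ 0.0132134 , -0.14889988, -0.98876399,  1.45934123],
       [ 0.        ,  0.        ,  0.        ,  1.        ]])} 0.9959013605442177
```

View pics/scene0.png

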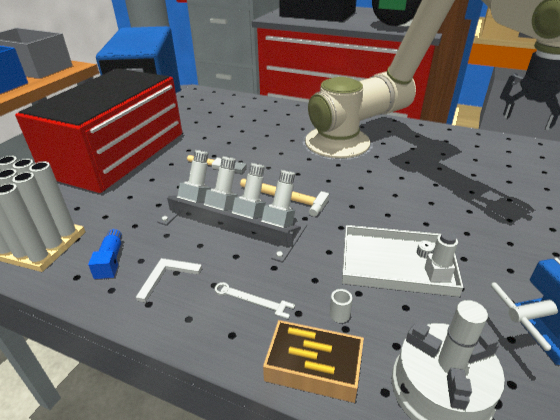

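View pics/top0.png

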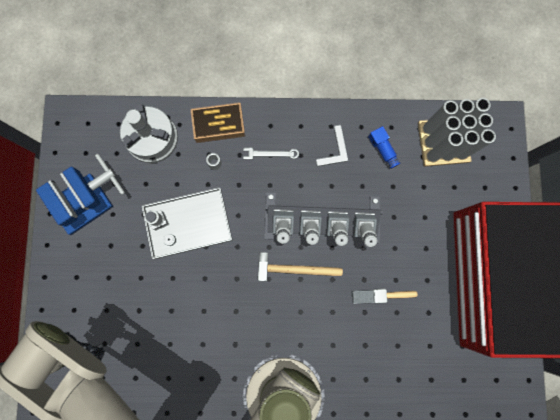

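The scene picture shows four leaning capped canisters in the rack (scene (199,160)…(286,185); top (283,238),(312,238),(341,239),(371,240)). The tray is at top (187,222), with the reject at (154,217) and the old cap at (169,240). The blue lookalike at top (384,147) is not meant. The hammer head is at top (263,267), close to the robot's side of the rack.

```bash
cat > h.py <<'E'
import numpy as np, cv2
def cloud(d,c):
    f=d.shape[0]/2/np.tan(np.radians(float(c["fovy"]))/2)
    v,u=np.indices(d.shape); P=np.stack([(u-c["cx"])/f*d,(v-c["cy"])/f*d,d],-1)
    T=np.array(c["T"]); return P@T[:3,:3].T+T[:3,3]
E
python3 - <<'E'
from h import *
for n in("scene","top"):
    z=np.load(n+"0.npz"); W=cloud(z["d"],z); 
    for nm,box,zr in(("caps",(.3,.7,-.35,.15),(.128,.165)),("tray",(.3,.7,.1,.5),(.02,.034)),("trayhigh",(.3,.7,.1,.5),(.1,.13)),("oldcap",(.3,.7,.15,.5),(.0285,.04)),("hammer/brush",(.25,.5,-.4,.2),(.012,.05))):
        m=(W[...,0]>box[0])&(W[...,0]<box[1])&(W[...,1]>box[2])&(W[...,1]<box[3])&(W[...,2]>zr[0])&(W[...,2]<zr[1])
        k,l,s,_=cv2.connectedComponentsWithStats(m.astype(np.uint8))
        for i in range(1,k):
            if s[i,4]>25:
                Q=W[l==i]; r=cv2.minAreaRect((Q[:,:2]*1000).astype(np.float32))
                print(n,nm,s[i,:4],s[i,4],"mean",Q.mean(0).round(4),"max",Q.max(0).round(3),"min",Q.min(0).round(3),"rect",np.round(r[0],1),np.round(r[1],1),round(r[2],1))
E
```

```text
scene caps [192 151  16  14] 169 mean [ 0.4788 -0.2355  0.141 ] max [ 0.497 -0.221  0.157] min [ 0.454 -0.256  0.128] rect [ 475.1 -238.1] [32.5 42.7] 57.9
scene caps [219 157  17  15] 182 mean [ 0.4812 -0.1526  0.1408] max [ 0.499 -0.138  0.156] min [ 0.453 -0.173  0.128] rect [ 476.3 -154.7] [33.2 42.9] 61.5
scene caps [248 164  17  15] 192 mean [ 0.4843 -0.0693  0.141 ] max [ 0.502 -0.055  0.156] min [ 0.459 -0.09   0.128] rect [482.3 -71. ] [40.2 36. ] 11.5
scene caps [278 171  17  16] 205 mean [0.4869 0.0139 0.1412] max [0.503 0.029 0.157] min [ 0.465 -0.007  0.128] rect [483.8  11. ] [37.8 36.1] 2.0
scene tray [343 226 121  65] 1087 mean [0.5396 0.3141 0.027 ] max [0.637 0.452 0.034] min [0.416 0.17  0.02 ] rect [523.2 310.5] [175.7 251.7] 13.9
scene tray [418 241  16  13] 170 mean [0.4743 0.3629 0.0281] max [0.489 0.381 0.033] min [0.455 0.346 0.02 ] rect [472.3 363.3] [34.1 34.8] 5.9
scene tray [426 260  28  18] 144 mean [0.5468 0.3985 0.027 ] max [0.562 0.429 0.034] min [0.517 0.37  0.02 ] rect [544.6 393.7] [64.  34.6] 69.3
scene trayhigh [437 231  21  19] 296 mean [0.5373 
[... 3766 characters left out ...]
0.374 0.036] min [0.452 0.343 0.029] rect [467.5 358.4] [31.4 31.2] 88.9
top hammer/brush [348 230   8   6] 31 mean [ 0.4933 -0.2101  0.0195] max [ 0.5  -0.2   0.05] min [ 0.487 -0.219  0.012] rect [ 493.  -209.6] [13.3 18.7] 1.2
top hammer/brush [221 235  12   8] 27 mean [0.4674 0.1789 0.0273] max [0.482 0.198 0.034] min [0.46  0.164 0.014] rect [470.9 182.6] [15.9 34.1] 13.6
top hammer/brush [259 252  84  29] 820 mean [ 0.3793 -0.0285  0.0233] max [0.431 0.078 0.032] min [ 0.344 -0.18   0.012] rect [388.4 -50.7] [ 86.4 258.3] 0.4
top hammer/brush [353 289  61  15] 587 mean [ 0.2989 -0.2892  0.0182] max [ 0.32  -0.213  0.029] min [ 0.276 -0.399  0.012] rect [ 300.2 -306. ] [ 40.7 186.2] 3.0
```

Emit:
servo_tool([
  {"tx":0.5,"ty":-2,"tz":2},
  {"tx":1.7,"ty":-4.3,"tz":2,"yaw":1.3},
  {"tx":1.7,"ty":-4.3,"tz":2,"yaw":1.3},
  {"tx":1.7,"ty":-4.3,"tz":2,"yaw":1.3},
  {"tx":1.7,"ty":-4.3,"yaw":1.3},
  {"tx":1.7,"ty":-4.3,"yaw":1.3},
  {"tx":1.7,"ty":-4.3,"yaw":1.3},
  {"tx":1.7,"ty":-4.3,"yaw":1.3},
  {"tx":1.7,"ty":-4.3,"yaw":1.3},
  {"tx":1.7,"ty":-4.3,"yaw":1.3},
  {"tx":1.7,"ty":-4.3,"yaw":1.3},
  {"tx":1.7,"ty":-4.3,"yaw":1.3},
  {"tx":1.7,"ty":-4.3,"yaw":1.3},
  {"tx":1.7,"ty":-4.3,"yaw":1.3},
  {"tx":1.7,"ty":-4.3,"yaw":1.3},
  {"tx":1.0,"ty":-1.0,"yaw":0.2},
  {},
])

```text
invalid input at $.steps[0]: expected keys tx, ty, tz, yaw, claw
```

Emit:
servo_tool([
  {"tx":0.5,"ty":-2,"tz":2,"yaw":0,"claw":5.4},
  {"tx":1.7,"ty":-4.3,"tz":2,"yaw":1.3,"claw":5.4},
  {"tx":1.7,"ty":-4.3,"tz":2,"yaw":1.3,"claw":5.4},
  {"tx":1.7,"ty":-4.3,"tz":2,"yaw":1.3,"claw":5.4},
  {"tx":1.7,"ty":-4.3,"tz":0,"yaw":1.3,"claw":5.4},
  {"tx":1.7,"ty":-4.3,"tz":0,"yaw":1.3,"claw":5.4},
  {"tx":1.7,"ty":-4.3,"tz":0,"yaw":1.3,"claw":5.4},
  {"tx":1.7,"ty":-4.3,"tz":0,"yaw":1.3,"claw":5.4},
  {"tx":1.7,"ty":-4.3,"tz":0,"yaw":1.3,"claw":5.4},
  {"tx":1.7,"ty":-4.3,"tz":0,"yaw":1.3,"claw":5.4},
  {"tx":1.7,"ty":-4.3,"tz":0,"yaw":1.3,"claw":5.4},
  {"tx":1.7,"ty":-4.3,"tz":0,"yaw":1.3,"claw":5.4},
  {"tx":1.7,"ty":-4.3,"tz":0,"yaw":1.3,"claw":5.4},
  {"tx":1.7,"ty":-4.3,"tz":0,"yaw":1.3,"claw":5.4},
  {"tx":1.7,"ty":-4.3,"tz":0,"yaw":1.3,"claw":5.4},
  {"tx":1.0,"ty":-1,"tz":0,"yaw":0.2,"claw":5.4},
  {"tx":0,"ty":0,"tz":0,"yaw":0,"claw":5.4},
  {"tx":0,"ty":0,"tz":0,"yaw":0,"claw":5.4},
], newtons=20)

```text
time_s: 1.9
position: [0.4407, -0.1135, 0.3296]
tool_rot: [[-1.0, 0.028, -0.001], [0.028, 1.0, 0.001], [0.001, 0.001, -1.0]]
ft_force: [0.4, 0.2, -0.3]
grip_width: 0.0538
gripper_force: 0.0
```

Run:
```python
from rig import env
from h import *
c=env.camera_model("wrist");p,d=env.get_image("wrist"); cv2.imwrite("pics/w1.png",p[:,:,::-1]); np.savez("wrist1.npz",p=p,d=d,**c)
W=cloud(d,c); print(c["T"].round(3),c["fovy"])
th=np.radians(1.7); ax=np.array([-.5*np.cos(th),.5*np.sin(th),.866])
for n,(W) in (("w",W),("top",cloud(np.load("top0.npz")["d"],np.load("top0.npz")))):
    m=(W[...,2]>.128)&(W[...,2]<.17)&(W[...,0]>.42)&(W[...,0]<.52)&(W[...,1]<.05)&(W[...,1]>-.3)
    k,l,s,_=cv2.connectedComponentsWithStats(m.astype(np.uint8))
    for i in range(1,k):
        if s[i,4]<60: continue
        Q=W[l==i]; S=Q@ax; t=np.percentile(S,90); F=Q[S>t-.004]
        A=F-F.mean(0); nrm=np.linalg.svd(A,full_matrices=False)[2][2]; nrm*=np.sign(nrm[2])
        print(n,s[i],"topface",len(F),F.mean(0).round(4),((F.max(0)+F.min(0))/2).round(4),"n",nrm.round(3))
```

```text
[[ 0.028  0.955  0.295  0.365]
 [ 1.    -0.027 -0.009 -0.111]
 [-0.001  0.296 -0.955  0.454]
 [ 0.     0.     0.     1.   ]] 68.7706958982813
w [ 140  197   43   40 1255] topface 884 [ 0.4607 -0.2421  0.1486] [ 0.4611 -0.2424  0.1484] n [-0.495  0.025  0.869]
w [ 220  197   37   40 1135] topface 876 [ 0.4631 -0.1586  0.1486] [ 0.4637 -0.1588  0.1476] n [-0.494  0.022  0.869]
w [ 297  197   37   40 1123] topface 869 [ 0.4655 -0.0754  0.1484] [ 0.466  -0.0752  0.1477] n [-0.495  0.007  0.869]
w [ 373  196   41   41 1229] topface 887 [0.4677 0.008  0.1482] [0.4682 0.0085 0.1477] n [-0.495  0.003  0.869]
top [277 226  14  18 174] topface 83 [0.4649 0.0075 0.1483] [0.4657 0.0069 0.1481] n [-0.499  0.009  0.866]
top [306 228  13  17 176] topface 81 [ 0.4631 -0.077   0.1492] [ 0.4636 -0.0775  0.1498] n [-0.501  0.03   0.865]
top [335 229  13  17 174] topface 80 [ 0.4608 -0.1603  0.1496] [ 0.4615 -0.1605  0.149 ] n [-0.498  0.013  0.867]
top [364 229  14  18 180] topface 77 [ 0.458  -0.2454  0.1486] [ 0.4578 -0.245   0.1482] n [-0.506  0.01   0.863]
```

View pics/w1.png

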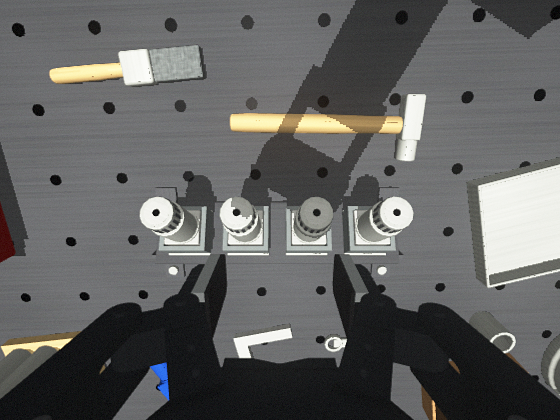

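The wrist picture shows the four cap tops at (161,216), (238,215), (316,215) and (393,215). The rack's yaw is about -1.7°. I start with the cap nearest the tray, at (.466, .0075, .1485).

Emit:
servo_tool([
  {"tx":0.75,"ty":3,"tz":-2,"yaw":5.5,"claw":5.4},
  {"tx":0.75,"ty":3,"tz":-2,"yaw":5.5,"claw":5.4},
  {"tx":0.75,"ty":3,"tz":-2,"yaw":5.5,"claw":5.4},
  {"tx":0.75,"ty":3.1,"tz":-2,"yaw":5.5,"claw":5.4},
  {"tx":0,"ty":0,"tz":-3,"yaw":0,"claw":5.4},
  {"tx":0,"ty":0,"tz":-3,"yaw":0,"claw":5.4},
  {"tx":0,"ty":0,"tz":-2.5,"yaw":0,"claw":5.4},
  {"tx":0,"ty":0,"tz":-1.5,"yaw":0,"claw":5.4},
  {"tx":0,"ty":0,"tz":0,"yaw":0,"claw":5.4},
  {"tx":0,"ty":0,"tz":0,"yaw":0,"claw":5.4},
], newtons=20)

```text
time_s: 2.95
position: [0.471, 0.0074, 0.1507]
tool_rot: [[-0.937, -0.349, 0.001], [-0.349, 0.937, -0.0], [-0.001, -0.0, -1.0]]
ft_force: [0.2, -0.5, 0.4]
grip_width: 0.054
gripper_force: 0.0
```

Emit:
servo_tool([
  {"tx":0,"ty":0,"tz":0,"yaw":0,"claw":3},
  {"tx":0,"ty":0,"tz":0,"yaw":0,"claw":3},
  {"tx":0,"ty":0,"tz":0,"yaw":0,"claw":3},
  {"tx":0,"ty":0,"tz":0,"yaw":0,"claw":3},
  {"tx":0,"ty":0,"tz":0,"yaw":0,"claw":3},
])

```text
time_s: 3.45
position: [0.4712, 0.0068, 0.151]
tool_rot: [[-0.938, -0.348, 0.002], [-0.348, 0.938, -0.0], [-0.001, -0.001, -1.0]]
ft_force: [-2.1, 1.4, 7.0]
grip_width: 0.0363
gripper_force: 19.4
```

```bash
cat > o.py <<'E'
from rig import env
from h import *
o=env.observe(); print(o["time_s"],o["position"].round(4),"yaw",np.degrees(np.arctan2(o["tool_rot"][1,1],o["tool_rot"][0,1])).round(2),"F",o["ft_force"].round(2),"M",o["wrist_torque"].round(3),"w",round(o["grip_width"],4),round(o["gripper_force"],1),"q6",o["q"][5].round(2),"tau6",o["joint_efforts"][5].round(3))
E
python3 o.py
```

```text
3.45 [0.4712 0.0068 0.151 ] yaw 110.36 F [-2.06  1.41  7.01] M [ 0.166  0.457 -0.058] w 0.0363 19.4 q6 -123.98 tau6 -0.057
```

Emit:
servo_tool([
  {"tx":0,"ty":0,"tz":0,"yaw":-4,"claw":3},
  {"tx":0,"ty":0,"tz":0,"yaw":-4,"claw":3},
  {"tx":0,"ty":0,"tz":0,"yaw":-4,"claw":3},
  {"tx":0,"ty":0,"tz":0,"yaw":0,"claw":3},
])

```text
time_s: 3.85
position: [0.4714, 0.0068, 0.1506]
tool_rot: [[-0.989, -0.145, 0.002], [-0.145, 0.989, -0.0], [-0.002, -0.0, -1.0]]
ft_force: [-0.3, 1.2, 3.5]
grip_width: 0.0354
gripper_force: 20.6
```

```bash
python3 o.py
```

```text
3.85 [0.4714 0.0068 0.1506] yaw 98.33 F [-0.31  1.21  3.5 ] M [ 0.281  0.021 -0.007] w 0.0354 20.6 q6 -111.96 tau6 0.732
```

Emit:
servo_tool([
  {"tx":0,"ty":0,"tz":0,"yaw":-4,"claw":3},
  {"tx":0,"ty":0,"tz":0,"yaw":-4,"claw":3},
  {"tx":0,"ty":0,"tz":0,"yaw":0,"claw":3},
  {"tx":0,"ty":0,"tz":0,"yaw":0,"claw":3},
])

```text
time_s: 4.25
position: [0.4713, 0.0068, 0.1502]
tool_rot: [[-1.0, -0.009, 0.001], [-0.009, 1.0, 0.0], [-0.001, 0.0, -1.0]]
ft_force: [0.8, 3.3, 2.9]
grip_width: 0.0352
gripper_force: 20.9
```

```bash
python3 o.py
```

```text
4.25 [0.4713 0.0068 0.1502] yaw 90.53 F [0.76 3.31 2.94] M [ 0.8   -0.271  0.164] w 0.0352 20.9 q6 -104.16 tau6 0.206
```

Emit:
servo_tool([
  {"tx":0,"ty":0,"tz":0,"yaw":-3,"claw":3},
  {"tx":0,"ty":0,"tz":0,"yaw":0,"claw":3},
  {"tx":0,"ty":0,"tz":0,"yaw":0,"claw":3},
])

```text
time_s: 4.55
position: [0.4713, 0.0071, 0.1501]
tool_rot: [[-0.999, 0.043, 0.001], [0.043, 0.999, 0.001], [-0.001, 0.001, -1.0]]
ft_force: [2.0, 5.5, 1.1]
grip_width: 0.035
gripper_force: 20.7
```

```bash
python3 o.py
```

```text
4.55 [0.4713 0.0071 0.1501] yaw 87.51 F [1.99 5.49 1.06] M [ 1.156 -0.391  0.25 ] w 0.035 20.7 q6 -101.15 tau6 0.285
```

Cap 1 came firm: the torque rises steadily with angle. Next cap (y = -0.076).

Emit:
servo_tool([
  {"tx":0,"ty":0,"tz":0,"yaw":0,"claw":5.4},
  {"tx":0,"ty":0,"tz":0,"yaw":0,"claw":5.4},
  {"tx":0,"ty":0,"tz":0,"yaw":0,"claw":5.4},
  {"tx":0,"ty":0,"tz":2.5,"yaw":0,"claw":5.4},
  {"tx":0,"ty":0,"tz":2.5,"yaw":0,"claw":5.4},
  {"tx":-0.1,"ty":-2.7,"tz":0,"yaw":7.6,"claw":5.4},
  {"tx":-0.1,"ty":-2.8,"tz":0,"yaw":7.6,"claw":5.4},
  {"tx":0,"ty":-2.8,"tz":0,"yaw":7.6,"claw":5.4},
  {"tx":0,"ty":0,"tz":-2.5,"yaw":0,"claw":5.4},
  {"tx":0,"ty":0,"tz":-2.5,"yaw":0,"claw":5.4},
  {"tx":0,"ty":0,"tz":0,"yaw":0,"claw":5.4},
  {"tx":0,"ty":0,"tz":0,"yaw":0,"claw":3},
  {"tx":0,"ty":0,"tz":0,"yaw":0,"claw":3},
  {"tx":0,"ty":0,"tz":0,"yaw":0,"claw":3},
  {"tx":0,"ty":0,"tz":0,"yaw":0,"claw":3},
  {"tx":0,"ty":0,"tz":0,"yaw":-4,"claw":3},
  {"tx":0,"ty":0,"tz":0,"yaw":-4,"claw":3},
  {"tx":0,"ty":0,"tz":0,"yaw":-4,"claw":3},
  {"tx":0,"ty":0,"tz":0,"yaw":0,"claw":3},
  {"tx":0,"ty":0,"tz":0,"yaw":0,"claw":3},
])

```text
time_s: 6.55
position: [0.4691, -0.0759, 0.1507]
tool_rot: [[-0.99, -0.142, 0.001], [-0.142, 0.99, 0.001], [-0.001, 0.0, -1.0]]
ft_force: [-2.4, 2.8, 6.0]
grip_width: 0.0356
gripper_force: 19.2
```

```bash
python3 o.py
```

```text
6.55 [ 0.4691 -0.0759  0.1507] yaw 98.18 F [-2.44  2.75  6.  ] M [0.634 0.386 0.128] w 0.0356 19.2 q6 -121.73 tau6 0.176
```

Emit:
servo_tool([
  {"tx":0,"ty":0,"tz":0,"yaw":-4,"claw":3},
  {"tx":0,"ty":0,"tz":0,"yaw":0,"claw":3},
  {"tx":0,"ty":0,"tz":0,"yaw":0,"claw":3},
])

```text
time_s: 6.85
position: [0.4692, -0.0761, 0.1504]
tool_rot: [[-0.997, -0.074, 0.001], [-0.074, 0.997, 0.0], [-0.001, 0.0, -1.0]]
ft_force: [-1.9, 2.9, 6.1]
grip_width: 0.0353
gripper_force: 20.0
```

```bash
python3 o.py
```

```text
6.85 [ 0.4692 -0.0761  0.1504] yaw 94.27 F [-1.94  2.88  6.14] M [0.492 0.228 0.049] w 0.0353 20.0 q6 -117.82 tau6 0.119
```

Emit:
servo_tool([
  {"tx":0,"ty":0,"tz":0,"yaw":-3,"claw":3},
  {"tx":0,"ty":0,"tz":0,"yaw":-3,"claw":3},
  {"tx":0,"ty":0,"tz":0,"yaw":0,"claw":3},
  {"tx":0,"ty":0,"tz":0,"yaw":0,"claw":3},
])

```text
time_s: 7.25
position: [0.4694, -0.0762, 0.1499]
tool_rot: [[-1.0, 0.03, 0.001], [0.03, 1.0, 0.0], [-0.001, 0.0, -1.0]]
ft_force: [1.3, 4.0, -0.1]
grip_width: 0.0349
gripper_force: 21.0
```

```bash
python3 o.py
```

```text
7.25 [ 0.4694 -0.0762  0.1499] yaw 88.29 F [ 1.26  3.99 -0.08] M [ 0.826 -0.478  0.135] w 0.0349 21.0 q6 -111.85 tau6 0.207
```

Emit:
servo_tool([
  {"tx":0,"ty":0,"tz":0,"yaw":-4,"claw":3},
  {"tx":0,"ty":0,"tz":0,"yaw":0,"claw":3},
  {"tx":0,"ty":0,"tz":0,"yaw":0,"claw":3},
])

```text
time_s: 7.55
position: [0.4692, -0.076, 0.1499]
tool_rot: [[-0.995, 0.1, 0.0], [0.1, 0.995, 0.001], [-0.0, 0.001, -1.0]]
ft_force: [3.0, 5.6, 0.6]
grip_width: 0.0351
gripper_force: 21.6
```

```bash
python3 o.py
```

```text
7.55 [ 0.4692 -0.076   0.1499] yaw 84.28 F [2.99 5.55 0.62] M [ 1.203 -0.487  0.319] w 0.0351 21.6 q6 -107.84 tau6 0.3
```

```bash
cat > snap.py <<'E'
import sys
from h import *
from rig import env
c=env.camera_model("wrist");p,d=env.get_image("wrist"); np.savez(sys.argv[1]+".npz",p=p,d=d,**c); cv2.imwrite("pics/"+sys.argv[1]+".png",p[:,:,::-1])
E
python3 snap.py a1; python3 o.py
```

```text
7.6 [ 0.4692 -0.076   0.1499] yaw 84.28 F [2.34 5.32 0.78] M [ 1.27  -0.431  0.291] w 0.0351 21.6 q6 -107.84 tau6 0.273
```

Emit:
servo_tool([
  {"tx":0,"ty":0,"tz":0,"yaw":0,"claw":5.4},
  {"tx":0,"ty":0,"tz":0,"yaw":0,"claw":5.4},
  {"tx":0,"ty":0,"tz":0,"yaw":0,"claw":5.4},
])

```text
time_s: 7.9
position: [0.469, -0.0767, 0.1498]
tool_rot: [[-0.995, 0.101, -0.0], [0.101, 0.995, -0.001], [0.0, -0.001, -1.0]]
ft_force: [-0.9, 0.3, -0.3]
grip_width: 0.054
gripper_force: 0.0
```

```bash
python3 snap.py a2
python3 - <<'E'
from h import *
a=cv2.imread("pics/a1.png");b=cv2.imread("pics/a2.png")
cv2.imwrite("pics/a12.png",np.hstack([a[:,100:460],b[:,100:460]]))
E
```

```text
(no output)
```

View pics/a12.png

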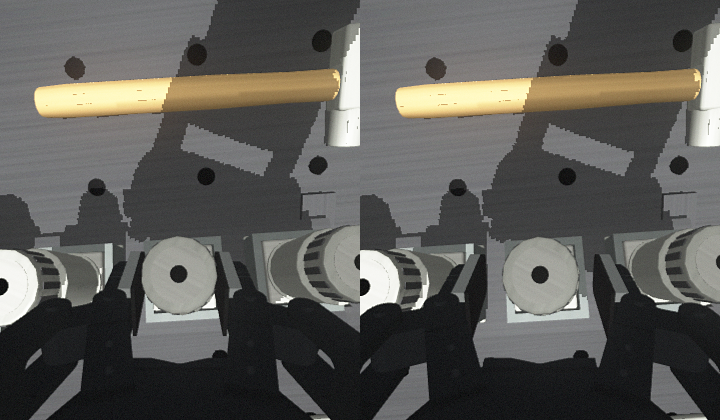

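```bash
cat > rot.py <<'E'
import sys
from h import *
def pol(f,c0):
    z=np.load(f+".npz"); g=cv2.cvtColor(z["p"],cv2.COLOR_RGB2GRAY).astype(np.float32)
    W=cloud(z["d"],z); ax=np.array([-.5,.0148,.866]); c0=np.array(c0)
    s=(W-c0)@ax; r=np.linalg.norm(W-c0-s[...,None]*ax,axis=-1)
    F=W[(abs(s)<.004)&(r<.03)]; 
    T=z["T"]; f_=g.shape[0]/2/np.tan(np.radians(float(z["fovy"]))/2)
    m=((abs(s)<.004)&(r<.025)).astype(np.uint8); v,u=np.nonzero(m); 
    # centre from dark dot
    cu,cv=np.median(u),np.median(v); uu=(abs(np.arange(560)-cu)<14); vv=(abs(np.arange(420)-cv)<14)
    sub=g[np.ix_(vv,uu)]; y,x=np.nonzero(sub<45); C=np.array([np.nonzero(uu)[0][0]+x.mean(),np.nonzero(vv)[0][0]+y.mean()])
    Pc=T[:3,:3].T@(c0-T[:3,3]); sc=f_/Pc[2]
    ex=np.array([.866,0,.5]); ex/=np.linalg.norm(ex); ey=np.cross(ax,ex)
    th=np.radians(np.arange(0,360,.5)); R=np.linspace(.006,.0165,20)
    P=R[:,None,None]*(np.cos(th)[:,None]*ex+np.sin(th)[:,None]*ey)@T[:3,:3]   # camera axes
    U=C[0]+P[...,0]*sc;V=C[1]+P[...,1]*sc
    h=cv2.remap(g,U.astype(np.float32),V.astype(np.float32),cv2.INTER_LINEAR)
    return h,C
def rot(a,b,c0):
    A,ca=pol(a,c0);B,cb=pol(b,c0)
    hp=lambda X:(X-cv2.blur(X,(61,1),borderType=cv2.BORDER_REFLECT))/X.std()
    A,B=hp(A),hp(B); k=np.arange(-80,81)
    cc=np.array([np.corrcoef(A.ravel(),np.roll(B,-i,1).ravel())[0,1] for i in k])
    o=np.argsort(-cc)[:3]; print(a,b,ca.round(1),cb.round(1),"CCW deg",k[o]*.5,cc[o].round(3), "at 0",cc[80].round(3))
if __name__=="__main__": rot(sys.argv[1],sys.argv[2],eval(sys.argv[3]))
E
python3 rot.py a1 a2 "(.464,-.0762,.1485)"
```

```text
a1 a2 [278.  273.6] [279.5 274.5] CCW deg [1.  1.5 0.5] [0.539 0.538 0.531] at 0 0.513
```

Emit:
servo_tool([
  {"tx":0,"ty":0,"tz":0,"yaw":7,"claw":5.4},
  {"tx":0,"ty":0,"tz":0,"yaw":7,"claw":5.4},
  {"tx":0,"ty":0,"tz":0,"yaw":0,"claw":3},
  {"tx":0,"ty":0,"tz":0,"yaw":0,"claw":3},
  {"tx":0,"ty":0,"tz":0,"yaw":0,"claw":3},
  {"tx":0,"ty":0,"tz":0,"yaw":0,"claw":3},
  {"tx":0,"ty":0,"tz":0,"yaw":-3,"claw":3},
  {"tx":0,"ty":0,"tz":0,"yaw":-3,"claw":3},
  {"tx":0,"ty":0,"tz":0,"yaw":-2,"claw":3},
  {"tx":0,"ty":0,"tz":0,"yaw":0,"claw":3},
  {"tx":0,"ty":0,"tz":0,"yaw":0,"claw":3},
])

```text
time_s: 9.05
position: [0.4692, -0.0762, 0.1498]
tool_rot: [[-1.0, -0.003, 0.0], [-0.003, 1.0, 0.0], [-0.0, 0.0, -1.0]]
ft_force: [0.6, 0.8, 0.5]
grip_width: 0.0352
gripper_force: 20.7
```

```bash
python3 o.py
```

```text
9.05 [ 0.4692 -0.0762  0.1498] yaw 90.19 F [0.56 0.84 0.49] M [ 0.444 -0.198  0.106] w 0.0352 20.7 q6 -113.75 tau6 0.141
```

Emit:
servo_tool([
  {"tx":0,"ty":0,"tz":0,"yaw":-4,"claw":3},
  {"tx":0,"ty":0,"tz":0,"yaw":0,"claw":3},
  {"tx":0,"ty":0,"tz":0,"yaw":0,"claw":3},
])

```text
time_s: 9.35
position: [0.4691, -0.076, 0.1497]
tool_rot: [[-0.998, 0.065, -0.0], [0.065, 0.998, 0.001], [0.0, 0.001, -1.0]]
ft_force: [2.1, 4.9, -0.2]
grip_width: 0.0352
gripper_force: 20.9
```

```bash
python3 o.py
```

```text
9.35 [ 0.4691 -0.076   0.1497] yaw 86.27 F [ 2.1   4.88 -0.16] M [ 1.054 -0.341  0.228] w 0.0352 20.9 q6 -109.83 tau6 0.313
```

```bash
python3 snap.py b1; for f in a1 a2; do python3 rot.py $f b1 "(.464,-.0762,.1485)"; done
python3 - <<'E'
from h import *
ims=[]
for f in("a1","a2","b1"):
    from rot import pol
    h,C=pol(f,(.464,-.0762,.1485)); h=np.clip((h-h.mean())*5+128,0,255).astype(np.uint8)
    im=cv2.imread(f"pics/{f}.png"); x,y=int(C[0]),int(C[1]); cr=im[y-45:y+45,x-45:x+45].astype(float); cr=np.clip((cr-130)*4+128,0,255).astype(np.uint8)
    ims.append(np.hstack([cv2.resize(cr,(190,190)),cv2.cvtColor(cv2.resize(h,(600,190)),cv2.COLOR_GRAY2BGR)]))
cv2.imwrite("pics/cmp.png",np.vstack(ims))
E
```

```text
a1 b1 [278.  273.6] [278.5 273.6] CCW deg [-7.  -7.5 -6.5] [0.543 0.542 0.532] at 0 -0.126
a2 b1 [279.5 274.5] [278.5 273.6] CCW deg [-8.5 -8.  -9. ] [0.538 0.537 0.527] at 0 -0.215
```

View pics/cmp.png

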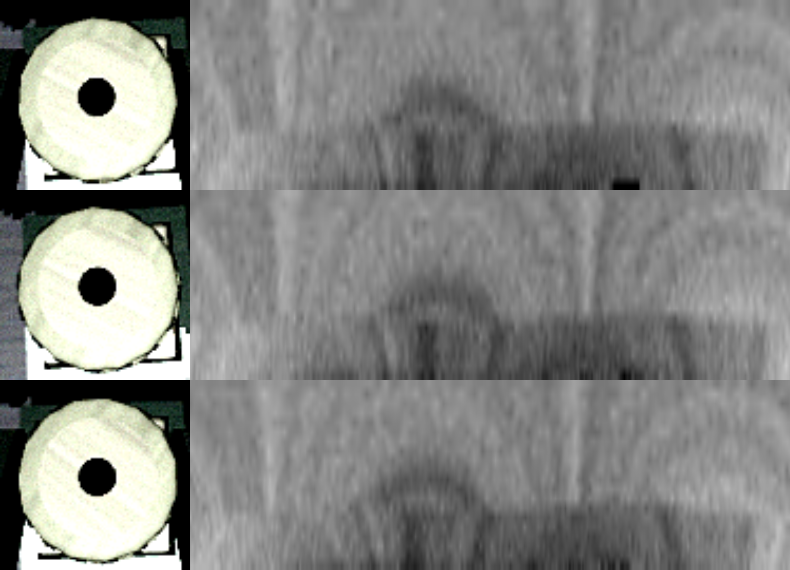

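The close-up shows the brushed face clearly, and it rotates. Release sprang back only 1°, so cap 2 (and perhaps cap 1) is not firm yet. I will judge firmness by spring-back on release instead of by torque.

Emit:
servo_tool([
  {"tx":0,"ty":0,"tz":0,"yaw":-4,"claw":3},
  {"tx":0,"ty":0,"tz":0,"yaw":-4,"claw":3},
  {"tx":0,"ty":0,"tz":0,"yaw":0,"claw":3},
  {"tx":0,"ty":0,"tz":0,"yaw":0,"claw":3},
])

```text
time_s: 9.8
position: [0.4688, -0.0756, 0.1502]
tool_rot: [[-0.979, 0.203, -0.0], [0.203, 0.979, 0.002], [0.001, 0.001, -1.0]]
ft_force: [-0.5, 6.6, 6.4]
grip_width: 0.0352
gripper_force: 25.6
```

```bash
python3 o.py; python3 snap.py b2;  python3 rot.py b1 b2 "(.464,-.0762,.1485)"
```

```text
9.8 [ 0.4688 -0.0756  0.1502] yaw 78.27 F [-0.46  6.55  6.44] M [1.84  0.037 0.618] w 0.0352 25.6 q6 -101.83 tau6 0.627
b1 b2 [278.5 273.6] [276.5 274.6] CCW deg [-6.  -6.5 -5.5] [0.343 0.34  0.338] at 0 0.022
```

Emit:
servo_tool([
  {"tx":0,"ty":0,"tz":0,"yaw":0,"claw":5.4},
  {"tx":0,"ty":0,"tz":0,"yaw":0,"claw":5.4},
  {"tx":0,"ty":0,"tz":0,"yaw":0,"claw":5.4},
])

```text
time_s: 10.15
position: [0.4691, -0.0768, 0.1498]
tool_rot: [[-0.979, 0.205, -0.0], [0.205, 0.979, -0.001], [0.0, -0.001, -1.0]]
ft_force: [0.1, -0.1, -0.1]
grip_width: 0.0537
gripper_force: 0.0
```

```bash
python3 snap.py b3;  python3 rot.py b2 b3 "(.464,-.0762,.1485)";python3 rot.py a2 b3 "(.464,-.0762,.1485)"
```

```text
b2 b3 [276.5 274.6] [278.3 274.3] CCW deg [4.5 5.  4. ] [0.37  0.366 0.365] at 0 0.119
a2 b3 [279.5 274.5] [278.3 274.3] CCW deg [ -9.5  -9.  -10. ] [0.508 0.507 0.501] at 0 -0.275
```

Emit:
servo_tool([
  {"tx":0,"ty":0,"tz":0,"yaw":6,"claw":5.4},
  {"tx":0,"ty":0,"tz":0,"yaw":6,"claw":5.4},
  {"tx":0,"ty":0,"tz":0,"yaw":6,"claw":5.4},
  {"tx":0,"ty":0,"tz":0,"yaw":0,"claw":3},
  {"tx":0,"ty":0,"tz":0,"yaw":0,"claw":3},
  {"tx":0,"ty":0,"tz":0,"yaw":0,"claw":3},
  {"tx":0,"ty":0,"tz":0,"yaw":0,"claw":3},
  {"tx":0,"ty":0,"tz":0,"yaw":-3,"claw":3},
  {"tx":0,"ty":0,"tz":0,"yaw":-3,"claw":3},
  {"tx":0,"ty":0,"tz":0,"yaw":-3,"claw":3},
  {"tx":0,"ty":0,"tz":0,"yaw":-3,"claw":3},
  {"tx":0,"ty":0,"tz":0,"yaw":0,"claw":3},
])

```text
time_s: 11.4
position: [0.4692, -0.0758, 0.1498]
tool_rot: [[-0.995, 0.102, 0.0], [0.102, 0.995, 0.001], [-0.0, 0.001, -1.0]]
ft_force: [3.0, 3.8, 0.6]
grip_width: 0.0353
gripper_force: 21.4
```

```bash
python3 o.py; python3 snap.py b4;  python3 rot.py b3 b4 "(.464,-.0762,.1485)"
```

```text
11.4 [ 0.4692 -0.0758  0.1498] yaw 84.12 F [2.97 3.82 0.55] M [ 1.055 -0.266  0.445] w 0.0353 21.4 q6 -107.68 tau6 0.979
b3 b4 [278.3 274.3] [278.  273.5] CCW deg [-7.5 -7.  -8. ] [0.428 0.426 0.422] at 0 -0.095
```

Emit:
servo_tool([
  {"tx":0,"ty":0,"tz":0,"yaw":0,"claw":5.4},
  {"tx":0,"ty":0,"tz":0,"yaw":0,"claw":5.4},
  {"tx":0,"ty":0,"tz":0,"yaw":0,"claw":5.4},
])

```text
time_s: 11.75
position: [0.469, -0.0766, 0.1498]
tool_rot: [[-0.995, 0.102, -0.0], [0.102, 0.995, -0.0], [0.0, -0.0, -1.0]]
ft_force: [-0.3, -0.6, 0.4]
grip_width: 0.0535
gripper_force: 0.0
```

```bash
python3 snap.py b5;  python3 rot.py b4 b5 "(.464,-.0762,.1485)";python3 rot.py b3 b5 "(.464,-.0762,.1485)"
```

```text
b4 b5 [278.  273.5] [279.4 273.2] CCW deg [8.  7.5 8.5] [0.471 0.469 0.465] at 0 -0.144
b3 b5 [278.3 274.3] [279.4 273.2] CCW deg [0.  0.5 1. ] [0.531 0.531 0.517] at 0 0.531
```

Cap 2 is confirmed firm: it was wound 7.5° further and sprang back fully. Now cap 3 (y = -0.16).

Emit:
servo_tool([
  {"tx":0,"ty":0,"tz":2.5,"yaw":0,"claw":5.4},
  {"tx":0,"ty":0,"tz":2.5,"yaw":0,"claw":5.4},
  {"tx":-0.1,"ty":-2.7,"tz":0,"yaw":5,"claw":5.4},
  {"tx":-0.1,"ty":-2.8,"tz":0,"yaw":5,"claw":5.4},
  {"tx":0,"ty":-2.8,"tz":0,"yaw":5,"claw":5.4},
  {"tx":0,"ty":0,"tz":-2.5,"yaw":0,"claw":5.4},
  {"tx":0,"ty":0,"tz":-2.5,"yaw":0,"claw":5.4},
  {"tx":0,"ty":0,"tz":0,"yaw":0,"claw":5.4},
])

```text
time_s: 12.6
position: [0.4658, -0.159, 0.1475]
tool_rot: [[-0.987, -0.159, -0.005], [-0.159, 0.987, 0.003], [0.004, 0.004, -1.0]]
ft_force: [0.9, 0.1, -0.3]
grip_width: 0.0544
gripper_force: 0.0
```

```bash
python3 o.py; python3 snap.py c0
```

```text
12.6 [ 0.4658 -0.159   0.1475] yaw 99.13 F [ 0.91  0.08 -0.27] M [ 0.009  0.048 -0.008] w 0.0544 0.0 q6 -131.77 tau6 -0.005
```

Emit:
servo_tool([
  {"tx":0,"ty":0,"tz":0,"yaw":0,"claw":3},
  {"tx":0,"ty":0,"tz":0,"yaw":0,"claw":3},
  {"tx":0,"ty":0,"tz":0,"yaw":0,"claw":3},
  {"tx":0,"ty":0,"tz":0,"yaw":0,"claw":3},
  {"tx":0,"ty":0,"tz":0,"yaw":-4,"claw":3},
  {"tx":0,"ty":0,"tz":0,"yaw":-4,"claw":3},
  {"tx":0,"ty":0,"tz":0,"yaw":-4,"claw":3},
  {"tx":0,"ty":0,"tz":0,"yaw":-4,"claw":3},
  {"tx":0,"ty":0,"tz":0,"yaw":-2,"claw":3},
  {"tx":0,"ty":0,"tz":0,"yaw":0,"claw":3},
  {"tx":0,"ty":0,"tz":0,"yaw":0,"claw":5.4},
  {"tx":0,"ty":0,"tz":0,"yaw":0,"claw":5.4},
  {"tx":0,"ty":0,"tz":0,"yaw":0,"claw":5.4},
])

```text
time_s: 13.95
position: [0.467, -0.1596, 0.1499]
tool_rot: [[-0.988, 0.153, -0.0], [0.153, 0.988, -0.0], [0.0, -0.0, -1.0]]
ft_force: [0.4, 0.9, 0.4]
grip_width: 0.0539
gripper_force: 0.0
```

```bash
python3 snap.py c1;  python3 rot.py c0 c1 "(.462,-.1595,.1485)"
```

```text
c0 c1 [279.5 279.5] [276.9 273.2] CCW deg [-13.5 -13.  -14. ] [0.528 0.528 0.517] at 0 -0.284
```

Emit:
servo_tool([
  {"tx":0,"ty":0,"tz":0,"yaw":6,"claw":5.4},
  {"tx":0,"ty":0,"tz":0,"yaw":6,"claw":5.4},
  {"tx":0,"ty":0,"tz":0,"yaw":6,"claw":5.4},
  {"tx":0,"ty":0,"tz":0,"yaw":0,"claw":3},
  {"tx":0,"ty":0,"tz":0,"yaw":0,"claw":3},
  {"tx":0,"ty":0,"tz":0,"yaw":0,"claw":3},
  {"tx":0,"ty":0,"tz":0,"yaw":0,"claw":3},
  {"tx":0,"ty":0,"tz":0,"yaw":-4,"claw":3},
  {"tx":0,"ty":0,"tz":0,"yaw":-4,"claw":3},
  {"tx":0,"ty":0,"tz":0,"yaw":-4,"claw":3},
  {"tx":0,"ty":0,"tz":0,"yaw":-4,"claw":3},
  {"tx":0,"ty":0,"tz":0,"yaw":-2,"claw":3},
  {"tx":0,"ty":0,"tz":0,"yaw":0,"claw":3},
  {"tx":0,"ty":0,"tz":0,"yaw":0,"claw":5.4},
  {"tx":0,"ty":0,"tz":0,"yaw":0,"claw":5.4},
  {"tx":0,"ty":0,"tz":0,"yaw":0,"claw":5.4},
])

```text
time_s: 15.6
position: [0.4669, -0.1595, 0.1498]
tool_rot: [[-0.988, 0.154, -0.0], [0.154, 0.988, -0.0], [0.0, -0.0, -1.0]]
ft_force: [0.6, 0.9, 0.7]
grip_width: 0.054
gripper_force: 0.0
```

```bash
python3 snap.py c2;  python3 rot.py c1 c2 "(.462,-.1595,.1485)"
```

```text
c1 c2 [276.9 273.2] [275.7 271.2] CCW deg [-2.  -2.5 -1.5] [0.572 0.569 0.567] at 0 0.488
```

Cap 3 is firm: the stroke netted only 2°. Now cap 4.

Emit:
servo_tool([
  {"tx":0,"ty":0,"tz":2.5,"yaw":0,"claw":5.4},
  {"tx":0,"ty":0,"tz":2.5,"yaw":0,"claw":5.4},
  {"tx":-0.1,"ty":-2.8,"tz":0,"yaw":6,"claw":5.4},
  {"tx":-0.1,"ty":-2.8,"tz":0,"yaw":6,"claw":5.4},
  {"tx":0,"ty":-2.8,"tz":0,"yaw":6,"claw":5.4},
  {"tx":0,"ty":0,"tz":-2.5,"yaw":0,"claw":5.4},
  {"tx":0,"ty":0,"tz":-2.5,"yaw":0,"claw":5.4},
  {"tx":0,"ty":0,"tz":0,"yaw":0,"claw":5.4},
  {"tx":0,"ty":0,"tz":0,"yaw":0,"claw":5.4},
])

```text
time_s: 16.55
position: [0.4652, -0.2435, 0.1504]
tool_rot: [[-0.987, -0.159, -0.0], [-0.159, 0.987, 0.0], [0.0, 0.0, -1.0]]
ft_force: [-0.8, -0.5, 0.6]
grip_width: 0.0542
gripper_force: 0.0
```

```bash
python3 o.py; python3 snap.py d0
```

```text
16.55 [ 0.4652 -0.2435  0.1504] yaw 99.16 F [-0.76 -0.49  0.59] M [-0.028 -0.022  0.029] w 0.0542 0.0 q6 -139.71 tau6 -0.001
```

Emit:
servo_tool([
  {"tx":0,"ty":0,"tz":0,"yaw":0,"claw":3},
  {"tx":0,"ty":0,"tz":0,"yaw":0,"claw":3},
  {"tx":0,"ty":0,"tz":0,"yaw":0,"claw":3},
  {"tx":0,"ty":0,"tz":0,"yaw":0,"claw":3},
  {"tx":0,"ty":0,"tz":0,"yaw":-4,"claw":3},
  {"tx":0,"ty":0,"tz":0,"yaw":-4,"claw":3},
  {"tx":0,"ty":0,"tz":0,"yaw":-4,"claw":3},
  {"tx":0,"ty":0,"tz":0,"yaw":-4,"claw":3},
  {"tx":0,"ty":0,"tz":0,"yaw":-2,"claw":3},
  {"tx":0,"ty":0,"tz":0,"yaw":0,"claw":3},
  {"tx":0,"ty":0,"tz":0,"yaw":0,"claw":5.4},
  {"tx":0,"ty":0,"tz":0,"yaw":0,"claw":5.4},
  {"tx":0,"ty":0,"tz":0,"yaw":0,"claw":5.4},
])

```text
time_s: 17.9
position: [0.4651, -0.2437, 0.1499]
tool_rot: [[-0.988, 0.153, 0.0], [0.153, 0.988, -0.001], [-0.0, -0.001, -1.0]]
ft_force: [0.2, 1.4, -0.3]
grip_width: 0.0539
gripper_force: 0.0
```

```bash
python3 snap.py d1;  python3 rot.py d0 d1 "(.4595,-.2437,.1485)"
```

```text
d0 d1 [281.2 273. ] [276.3 271.8] CCW deg [-13.  -12.5 -13.5] [0.55  0.547 0.541] at 0 -0.288
```

Emit:
servo_tool([
  {"tx":0,"ty":0,"tz":0,"yaw":6,"claw":5.4},
  {"tx":0,"ty":0,"tz":0,"yaw":6,"claw":5.4},
  {"tx":0,"ty":0,"tz":0,"yaw":6,"claw":5.4},
  {"tx":0,"ty":0,"tz":0,"yaw":0,"claw":3},
  {"tx":0,"ty":0,"tz":0,"yaw":0,"claw":3},
  {"tx":0,"ty":0,"tz":0,"yaw":0,"claw":3},
  {"tx":0,"ty":0,"tz":0,"yaw":0,"claw":3},
  {"tx":0,"ty":0,"tz":0,"yaw":-4,"claw":3},
  {"tx":0,"ty":0,"tz":0,"yaw":-4,"claw":3},
  {"tx":0,"ty":0,"tz":0,"yaw":-4,"claw":3},
  {"tx":0,"ty":0,"tz":0,"yaw":-4,"claw":3},
  {"tx":0,"ty":0,"tz":0,"yaw":-2,"claw":3},
  {"tx":0,"ty":0,"tz":0,"yaw":0,"claw":3},
  {"tx":0,"ty":0,"tz":0,"yaw":0,"claw":5.4},
  {"tx":0,"ty":0,"tz":0,"yaw":0,"claw":5.4},
  {"tx":0,"ty":0,"tz":0,"yaw":0,"claw":5.4},
])

```text
time_s: 19.55
position: [0.465, -0.2436, 0.1498]
tool_rot: [[-0.988, 0.154, -0.0], [0.154, 0.988, -0.0], [0.0, -0.0, -1.0]]
ft_force: [-0.2, 0.4, -0.9]
grip_width: 0.054
gripper_force: 0.0
```

```bash
python3 snap.py d2;  python3 rot.py d1 d2 "(.4595,-.2437,.1485)"
```

```text
d1 d2 [276.3 271.8] [275.3 271.2] CCW deg [-12.  -12.5 -11.5] [0.571 0.567 0.562] at 0 -0.34
```

Emit:
servo_tool([
  {"tx":0,"ty":0,"tz":0,"yaw":6,"claw":5.4},
  {"tx":0,"ty":0,"tz":0,"yaw":6,"claw":5.4},
  {"tx":0,"ty":0,"tz":0,"yaw":6,"claw":5.4},
  {"tx":0,"ty":0,"tz":0,"yaw":0,"claw":3},
  {"tx":0,"ty":0,"tz":0,"yaw":0,"claw":3},
  {"tx":0,"ty":0,"tz":0,"yaw":0,"claw":3},
  {"tx":0,"ty":0,"tz":0,"yaw":0,"claw":3},
  {"tx":0,"ty":0,"tz":0,"yaw":-4,"claw":3},
  {"tx":0,"ty":0,"tz":0,"yaw":-4,"claw":3},
  {"tx":0,"ty":0,"tz":0,"yaw":-4,"claw":3},
  {"tx":0,"ty":0,"tz":0,"yaw":-4,"claw":3},
  {"tx":0,"ty":0,"tz":0,"yaw":-2,"claw":3},
  {"tx":0,"ty":0,"tz":0,"yaw":0,"claw":3},
  {"tx":0,"ty":0,"tz":0,"yaw":0,"claw":5.4},
  {"tx":0,"ty":0,"tz":0,"yaw":0,"claw":5.4},
  {"tx":0,"ty":0,"tz":0,"yaw":0,"claw":5.4},
])

```text
time_s: 21.2
position: [0.465, -0.2436, 0.1498]
tool_rot: [[-0.988, 0.154, -0.0], [0.154, 0.988, -0.0], [0.0, -0.0, -1.0]]
ft_force: [-0.6, 0.4, 0.5]
grip_width: 0.0542
gripper_force: 0.0
```

```bash
python3 snap.py d3;  python3 rot.py d2 d3 "(.4595,-.2437,.1485)"
```

```text
d2 d3 [275.3 271.2] [275.4 270.2] CCW deg [-12.  -12.5 -11.5] [0.562 0.558 0.553] at 0 -0.3
```

Emit:
servo_tool([
  {"tx":0,"ty":0,"tz":0,"yaw":6,"claw":5.4},
  {"tx":0,"ty":0,"tz":0,"yaw":6,"claw":5.4},
  {"tx":0,"ty":0,"tz":0,"yaw":6,"claw":5.4},
  {"tx":0,"ty":0,"tz":0,"yaw":0,"claw":3},
  {"tx":0,"ty":0,"tz":0,"yaw":0,"claw":3},
  {"tx":0,"ty":0,"tz":0,"yaw":0,"claw":3},
  {"tx":0,"ty":0,"tz":0,"yaw":0,"claw":3},
  {"tx":0,"ty":0,"tz":0,"yaw":-4,"claw":3},
  {"tx":0,"ty":0,"tz":0,"yaw":-4,"claw":3},
  {"tx":0,"ty":0,"tz":0,"yaw":-4,"claw":3},
  {"tx":0,"ty":0,"tz":0,"yaw":-4,"claw":3},
  {"tx":0,"ty":0,"tz":0,"yaw":-2,"claw":3},
  {"tx":0,"ty":0,"tz":0,"yaw":0,"claw":3},
  {"tx":0,"ty":0,"tz":0,"yaw":0,"claw":5.4},
  {"tx":0,"ty":0,"tz":0,"yaw":0,"claw":5.4},
  {"tx":0,"ty":0,"tz":0,"yaw":0,"claw":5.4},
])

```text
time_s: 22.85
position: [0.465, -0.2436, 0.1498]
tool_rot: [[-0.988, 0.154, -0.0], [0.154, 0.988, -0.0], [0.0, -0.0, -1.0]]
ft_force: [-0.5, -0.1, -0.3]
grip_width: 0.0542
gripper_force: 0.0
```

```bash
python3 snap.py d4;  python3 rot.py d3 d4 "(.4595,-.2437,.1485)"
```

```text
d3 d4 [275.4 270.2] [275.2 269.2] CCW deg [-12.  -11.5 -12.5] [0.566 0.562 0.559] at 0 -0.335
```

Emit:
servo_tool([
  {"tx":0,"ty":0,"tz":2.5,"yaw":0,"claw":5.4},
  {"tx":0,"ty":0,"tz":2.5,"yaw":0,"claw":5.4},
  {"tx":0.1,"ty":4.2,"tz":0,"yaw":3,"claw":5.4},
  {"tx":0.1,"ty":4.2,"tz":0,"yaw":3,"claw":5.4},
  {"tx":0.1,"ty":4.2,"tz":0,"yaw":3,"claw":5.4},
  {"tx":0.1,"ty":4.2,"tz":0,"yaw":3,"claw":5.4},
  {"tx":0.1,"ty":4.2,"tz":0,"yaw":3,"claw":5.4},
  {"tx":0.1,"ty":4.1,"tz":0,"yaw":3,"claw":5.4},
  {"tx":0,"ty":0,"tz":0,"yaw":0,"claw":5.4},
  {"tx":0,"ty":0,"tz":-2.5,"yaw":0,"claw":5.4},
  {"tx":0,"ty":0,"tz":-2.5,"yaw":0,"claw":5.4},
  {"tx":0,"ty":0,"tz":0,"yaw":0,"claw":5.4},
  {"tx":0,"ty":0,"tz":0,"yaw":0,"claw":5.4},
])

```text
time_s: 24.2
position: [0.4714, 0.0071, 0.1504]
tool_rot: [[-0.987, -0.158, -0.0], [-0.158, 0.987, -0.0], [0.0, -0.0, -1.0]]
ft_force: [0.3, -0.1, -0.0]
grip_width: 0.0538
gripper_force: 0.0
```

```bash
python3 o.py; python3 snap.py e0
```

```text
24.2 [0.4714 0.0071 0.1504] yaw 99.12 F [ 0.27 -0.09 -0.01] M [-0.024  0.028 -0.01 ] w 0.0538 0.0 q6 -112.68 tau6 -0.003
```

Emit:
servo_tool([
  {"tx":0,"ty":0,"tz":0,"yaw":0,"claw":3},
  {"tx":0,"ty":0,"tz":0,"yaw":0,"claw":3},
  {"tx":0,"ty":0,"tz":0,"yaw":0,"claw":3},
  {"tx":0,"ty":0,"tz":0,"yaw":0,"claw":3},
  {"tx":0,"ty":0,"tz":0,"yaw":-4,"claw":3},
  {"tx":0,"ty":0,"tz":0,"yaw":-4,"claw":3},
  {"tx":0,"ty":0,"tz":0,"yaw":-4,"claw":3},
  {"tx":0,"ty":0,"tz":0,"yaw":-4,"claw":3},
  {"tx":0,"ty":0,"tz":0,"yaw":-2,"claw":3},
  {"tx":0,"ty":0,"tz":0,"yaw":0,"claw":3},
  {"tx":0,"ty":0,"tz":0,"yaw":0,"claw":5.4},
  {"tx":0,"ty":0,"tz":0,"yaw":0,"claw":5.4},
  {"tx":0,"ty":0,"tz":0,"yaw":0,"claw":5.4},
])

```text
time_s: 25.55
position: [0.471, 0.0074, 0.1499]
tool_rot: [[-0.988, 0.154, -0.0], [0.154, 0.988, -0.0], [0.0, -0.0, -1.0]]
ft_force: [0.0, 0.6, -0.4]
grip_width: 0.0538
gripper_force: 0.0
```

```bash
python3 snap.py e1;  python3 rot.py e0 e1 "(.466,.0075,.1485)"
```

```text
e0 e1 [283.  274.5] [278.5 271.7] CCW deg [-1.  -1.5 -0.5] [0.48  0.477 0.474] at 0 0.458
```

Caps 1–3 are firm. The one at y = -0.244 (wrist picture 1, (161,216)) turned 49° without stopping, so it is the stripped one. I will grip its tube and confirm with a crop first.

Emit:
servo_tool([
  {"tx":0,"ty":0,"tz":2.5,"yaw":0,"claw":5.4},
  {"tx":0,"ty":0,"tz":2.5,"yaw":0,"claw":5.4},
  {"tx":0.2,"ty":-4.2,"tz":0,"yaw":1.2,"claw":5.4},
  {"tx":0.2,"ty":-4.2,"tz":0,"yaw":1.2,"claw":5.4},
  {"tx":0.2,"ty":-4.2,"tz":0,"yaw":1.2,"claw":5.4},
  {"tx":0.2,"ty":-4.2,"tz":0,"yaw":1.2,"claw":5.4},
  {"tx":0.1,"ty":-4.2,"tz":0,"yaw":1.2,"claw":5.4},
  {"tx":0.1,"ty":-4.2,"tz":0,"yaw":1.2,"claw":5.4},
  {"tx":0,"ty":0,"tz":0,"yaw":0,"claw":5.4},
  {"tx":0,"ty":0,"tz":-3,"yaw":0,"claw":5.4},
  {"tx":0,"ty":0,"tz":-2.5,"yaw":0,"claw":5.4},
  {"tx":0,"ty":0,"tz":-2,"yaw":0,"claw":5.4},
  {"tx":0,"ty":0,"tz":-1.4,"yaw":0,"claw":5.4},
  {"tx":0,"ty":0,"tz":0,"yaw":0,"claw":5.4},
  {"tx":0,"ty":0,"tz":0,"yaw":0,"claw":5.4},
])

```text
time_s: 27.1
position: [0.4812, -0.2442, 0.1113]
tool_rot: [[-1.0, 0.028, 0.0], [0.028, 1.0, -0.0], [-0.0, -0.0, -1.0]]
ft_force: [0.9, 0.5, 0.6]
grip_width: 0.0539
gripper_force: 0.0
```

```bash
python3 o.py; python3 snap.py f0
```

```text
27.1 [ 0.4812 -0.2442  0.1113] yaw 88.38 F [0.92 0.49 0.62] M [0.052 0.046 0.063] w 0.0539 0.0 q6 -127.85 tau6 0.003
```

View pics/f0.png

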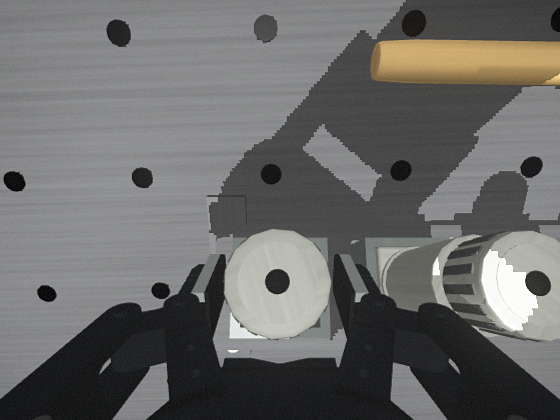

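The picture shows the end canister's cap at (277,281), centred between the open fingers, with its only neighbour on the right at (538,283).

Emit:
servo_tool([
  {"tx":0,"ty":0,"tz":0,"yaw":0,"claw":3},
  {"tx":0,"ty":0,"tz":0,"yaw":0,"claw":3},
  {"tx":0,"ty":0,"tz":0,"yaw":0,"claw":3},
  {"tx":0,"ty":0,"tz":0,"yaw":0,"claw":3},
  {"tx":0,"ty":0,"tz":0,"yaw":0,"claw":3},
  {"tx":-0.25,"ty":0,"tz":0.43,"yaw":0,"claw":3},
  {"tx":-0.25,"ty":0,"tz":0.43,"yaw":0,"claw":3},
  {"tx":-0.25,"ty":0.03,"tz":0.43,"yaw":0,"claw":3},
  {"tx":-0.25,"ty":0,"tz":0.44,"yaw":0,"claw":3},
], newtons=45)

```text
time_s: 28.05
position: [0.471, -0.244, 0.1285]
tool_rot: [[-1.0, 0.029, 0.0], [0.029, 1.0, 0.0], [-0.0, 0.0, -1.0]]
ft_force: [3.7, 0.2, -4.4]
grip_width: 0.0407
gripper_force: 46.1
```

```bash
python3 o.py
```

```text
28.05 [ 0.471  -0.244   0.1285] yaw 88.36 F [ 3.72  0.2  -4.43] M [-0.03  -0.828  0.055] w 0.0407 46.1 q6 -128.55 tau6 0.051
```

Emit:
servo_tool([
  {"tx":-0.5,"ty":0.02,"tz":0.87,"yaw":0,"claw":3},
  {"tx":-0.5,"ty":0.02,"tz":0.87,"yaw":0,"claw":3},
  {"tx":-0.5,"ty":0.02,"tz":0.87,"yaw":0,"claw":3},
  {"tx":-0.5,"ty":0.02,"tz":0.87,"yaw":0,"claw":3},
  {"tx":0,"ty":0,"tz":2,"yaw":0,"claw":3},
  {"tx":0,"ty":0,"tz":3,"yaw":0,"claw":3},
  {"tx":0,"ty":0,"tz":3,"yaw":0,"claw":3},
  {"tx":0,"ty":0,"tz":2,"yaw":0,"claw":3},
  {"tx":0,"ty":0,"tz":0,"yaw":0,"claw":3},
  {"tx":0,"ty":0,"tz":0,"yaw":0,"claw":3},
])

```text
time_s: 29.05
position: [0.4504, -0.243, 0.2623]
tool_rot: [[-1.0, 0.029, -0.001], [0.029, 1.0, 0.001], [0.001, 0.001, -1.0]]
ft_force: [0.5, -0.5, -5.4]
grip_width: 0.041
gripper_force: 46.7
```

```bash
python3 o.py
python3 - <<'E'
from rig import env
from h import *
import numpy as np
for n in("scene",):
    p,d=env.get_image(n);c=env.camera_model(n);W=cloud(d,c); np.savez("g0.npz",p=p,d=d,**c)
    cv2.imwrite("pics/g0.png",cv2.resize(p[80:280,130:330,::-1],(600,600)))
z=np.load("scene0.npz")
E
```

```text
29.05 [ 0.4504 -0.243   0.2623] yaw 88.35 F [ 0.47 -0.52 -5.44] M [0.004 0.059 0.049] w 0.041 46.7 q6 -129.95 tau6 -0.001
```

View pics/g0.png

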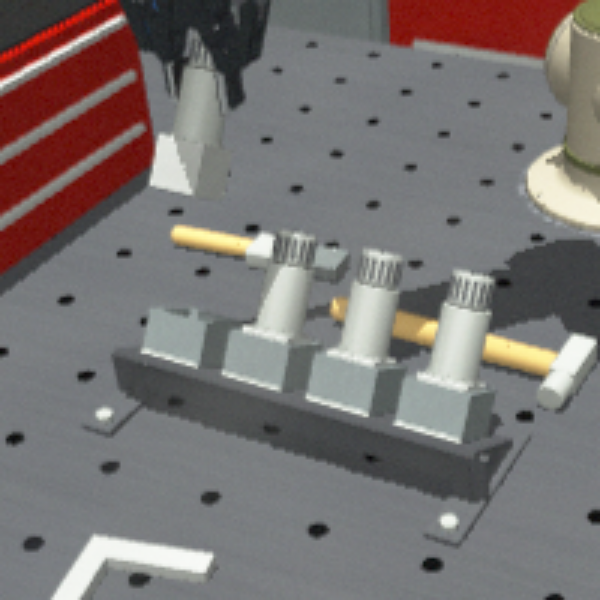

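The scene crop shows the canister held by its tube and clear of the rack, still leaning; the other three are seated. Now over to the free half of the tray.

Emit:
servo_tool([
  {"tx":0.1,"ty":1,"tz":1.5,"yaw":0,"claw":3},
  {"tx":0.3,"ty":2.5,"tz":1.5,"yaw":1,"claw":3},
  {"tx":0.7,"ty":3.5,"tz":0,"yaw":1.3,"claw":3},
  {"tx":0.7,"ty":3.8,"tz":0,"yaw":1.3,"claw":3},
  {"tx":0.7,"ty":4,"tz":0,"yaw":1.3,"claw":3},
  {"tx":0.7,"ty":4,"tz":0,"yaw":1.3,"claw":3},
  {"tx":0.7,"ty":4,"tz":0,"yaw":1.3,"claw":3},
  {"tx":0.7,"ty":4,"tz":0,"yaw":1.3,"claw":3},
  {"tx":0.7,"ty":4,"tz":0,"yaw":1.3,"claw":3},
  {"tx":0.7,"ty":4,"tz":0,"yaw":1.3,"claw":3},
  {"tx":0.7,"ty":4,"tz":0,"yaw":1.3,"claw":3},
  {"tx":0.7,"ty":4,"tz":0,"yaw":1.3,"claw":3},
  {"tx":0.7,"ty":3.5,"tz":0,"yaw":1.3,"claw":3},
  {"tx":0.7,"ty":2.5,"tz":-2,"yaw":0,"claw":3},
  {"tx":0,"ty":1,"tz":-4,"yaw":0,"claw":3},
  {"tx":0,"ty":0,"tz":-4,"yaw":0,"claw":3},
  {"tx":0,"ty":0,"tz":-3,"yaw":0,"claw":3},
  {"tx":0,"ty":0,"tz":0,"yaw":0,"claw":3},
  {"tx":0,"ty":0,"tz":0,"yaw":0,"claw":3},
])

```text
time_s: 31.0
position: [0.5391, 0.2547, 0.1629]
tool_rot: [[-0.972, -0.236, -0.001], [-0.236, 0.972, -0.0], [0.001, -0.0, -1.0]]
ft_force: [-0.3, -0.2, -4.0]
grip_width: 0.0409
gripper_force: 47.0
```

```bash
python3 o.py; python3 snap.py t0
python3 - <<'E'
from rig import env
from h import *
p,d=env.get_image("scene");c=env.camera_model("scene"); np.savez("g1.npz",p=p,d=d,**c)
w=cv2.imread("pics/t0.png"); s=cv2.resize(p[170:310,320:480,::-1],(480,420)); cv2.imwrite("pics/g1.png",cv2.resize(np.hstack([w[:,60:],s[:,:300]]),(800,420)))
z=np.load("t0.npz");W=cloud(z["d"],z)
for lo,hi in((.026,.033),):
    m=(W[...,2]>lo)&(W[...,2]<hi)&(W[...,0]>.4)&(W[...,1]>.15)&(W[...,0]<.68); Q=W[m][:,:2]*1000
    print(cv2.minAreaRect(Q.astype(np.float32)),len(Q))
E
```

```text
31.0 [0.5391 0.2547 0.1629] yaw 103.65 F [-0.33 -0.22 -4.01] M [-0.027  0.039  0.022] w 0.0409 47.0 q6 -89.73 tau6 -0.001
((522.3572998046875, 309.00897216796875), (171.58848571777344, 251.4505157470703), 13.90962028503418) 5846
```

View pics/g1.png

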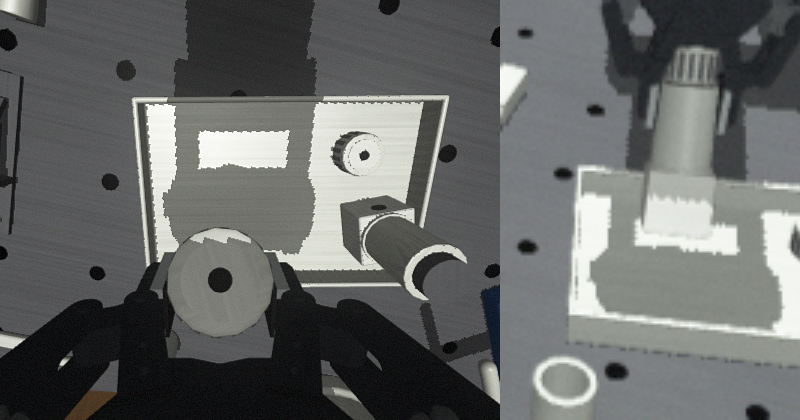

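The view shows the canister over the free left half of the tray, with the old cap at (363,154) and the reject at (430,250) well clear. I will lower to just above the floor, ease the grip to 20 N, and measure the lean from the cap face.

Emit:
servo_tool([
  {"tx":0,"ty":0,"tz":-2.5,"yaw":0,"claw":3},
  {"tx":0,"ty":0,"tz":-2,"yaw":0,"claw":3},
  {"tx":0,"ty":0,"tz":-1,"yaw":0,"claw":3},
  {"tx":0,"ty":0,"tz":-0.6,"yaw":0,"claw":3},
  {"tx":0,"ty":0,"tz":0,"yaw":0,"claw":3},
  {"tx":0,"ty":0,"tz":0,"yaw":0,"claw":3},
  {"tx":0,"ty":0,"tz":0,"yaw":0,"claw":3},
  {"tx":0,"ty":0,"tz":0,"yaw":0,"claw":3},
], newtons=20)

```text
time_s: 31.9
position: [0.5393, 0.2548, 0.1026]
tool_rot: [[-0.972, -0.236, 0.001], [-0.236, 0.972, 0.0], [-0.001, 0.0, -1.0]]
ft_force: [0.2, 0.8, -4.0]
grip_width: 0.041
gripper_force: 47.4
```

```bash
cat > lean.py <<'E'
import sys
from h import *
from rig import env
o=env.observe(); c=env.camera_model("wrist");p,d=env.get_image("wrist"); W=cloud(d,c)
np.savez(sys.argv[1]+".npz",p=p,d=d,**c); cv2.imwrite("pics/"+sys.argv[1]+".png",p[:,:,::-1])
t=o["position"]; R=o["tool_rot"]
L=(W-t)@R   # tool frame: x to... , z down
m=(abs(L[...,1])<.017)&(L[...,2]<-.015)&(L[...,2]>-.06)&(abs(L[...,0])<.06)
Q=W[m]
best=None; rng=np.random.default_rng(0)
for _ in range(300):
    a=Q[rng.choice(len(Q),3)]; n=np.cross(a[1]-a[0],a[2]-a[0]); n/=np.linalg.norm(n)+1e-12
    k=abs((Q-a[0])@n)<.0012
    if best is None or k.sum()>best.sum(): best=k
F=Q[best]; n=np.linalg.svd(F-F.mean(0),full_matrices=False)[2][2]; n*=np.sign(n[2])
ex=-R[:,0]; print("face",len(F),F.mean(0).round(4),"n",n.round(3),"lean to -xt deg",np.degrees(np.arctan2(-n@ex,n[2])).round(1),"side",np.degrees(np.arctan2(n@R[:,1],n[2])).round(1))
E
python3 o.py; python3 lean.py l1
```

```text
31.9 [0.5393 0.2548 0.1026] yaw 103.66 F [ 0.15  0.84 -4.  ] M [-0.018  0.052 -0.009] w 0.041 47.4 q6 -89.73 tau6 0.0
face 8187 [0.5168 0.2499 0.1382] n [-0.509 -0.12   0.853] lean to -xt deg 31.5 side 0.3
```

Emit:
servo_tool([
  {"tx":0,"ty":0,"tz":-0.5,"yaw":0,"claw":3.6},
  {"tx":0,"ty":0,"tz":-0.5,"yaw":0,"claw":3.9},
  {"tx":0,"ty":0,"tz":0,"yaw":0,"claw":3.9},
  {"tx":0,"ty":0,"tz":0,"yaw":0,"claw":3.9},
], newtons=20)

```text
time_s: 32.35
position: [0.5392, 0.2548, 0.0924]
tool_rot: [[-0.972, -0.236, 0.001], [-0.236, 0.972, 0.0], [-0.001, -0.0, -1.0]]
ft_force: [-1.9, -1.3, 3.2]
grip_width: 0.0408
gripper_force: 48.4
```

```bash
python3 o.py; python3 lean.py l2
```

```text
32.35 [0.5392 0.2548 0.0924] yaw 103.66 F [-1.9  -1.3   3.16] M [-0.15   0.378  0.003] w 0.0408 48.4 q6 -89.73 tau6 -0.001
face 8142 [0.5167 0.2499 0.1281] n [-0.501 -0.117  0.857] lean to -xt deg 31.0 side 0.3
```

The grip force stays locked at about 48 N, so the canister will not swing free. I'll pivot it upright against the outside of the tray's near wall, which is fixed and engages lower on the foot, and then set it in the tray.

Emit:
servo_tool([
  {"tx":0,"ty":0,"tz":2,"yaw":0,"claw":3},
  {"tx":0,"ty":0,"tz":4,"yaw":0,"claw":3},
  {"tx":-1.5,"ty":-0.4,"tz":0,"yaw":0,"claw":3},
  {"tx":-3,"ty":-0.7,"tz":0,"yaw":0,"claw":3},
  {"tx":-3,"ty":-0.8,"tz":0,"yaw":0,"claw":3},
  {"tx":-3,"ty":-0.7,"tz":0,"yaw":0,"claw":3},
  {"tx":-3,"ty":-0.8,"tz":0,"yaw":0,"claw":3},
  {"tx":-2,"ty":-0.4,"tz":0,"yaw":0,"claw":3},
  {"tx":0,"ty":0,"tz":-2,"yaw":0,"claw":3},
  {"tx":0,"ty":0,"tz":-2.5,"yaw":0,"claw":3},
  {"tx":0,"ty":0,"tz":-1.2,"yaw":0,"claw":3},
  {"tx":0,"ty":0,"tz":-0.4,"yaw":0,"claw":3},
  {"tx":0,"ty":0,"tz":0,"yaw":0,"claw":3},
  {"tx":0,"ty":0,"tz":0,"yaw":0,"claw":3},
])

```text
time_s: 33.8
position: [0.3845, 0.2169, 0.0914]
tool_rot: [[-0.972, -0.236, 0.001], [-0.236, 0.972, 0.0], [-0.001, -0.0, -1.0]]
ft_force: [0.9, -0.6, -3.8]
grip_width: 0.0408
gripper_force: 47.6
```

```bash
python3 o.py; python3 lean.py l3
```

```text
33.8 [0.3845 0.2169 0.0914] yaw 103.66 F [ 0.87 -0.58 -3.84] M [-0.032  0.044  0.009] w 0.0408 47.6 q6 -89.67 tau6 0.0
face 8216 [0.3619 0.212  0.127 ] n [-0.508 -0.12   0.853] lean to -xt deg 31.4 side 0.3
```

Emit:
servo_tool([
  {"tx":0,"ty":0,"tz":-0.1,"yaw":0,"claw":3},
  {"tx":0.3,"ty":0.07,"tz":0,"yaw":0,"claw":3},
  {"tx":0.3,"ty":0.07,"tz":0,"yaw":0,"claw":3},
  {"tx":0.3,"ty":0.07,"tz":0.05,"yaw":0,"claw":3},
  {"tx":0.3,"ty":0.07,"tz":0.1,"yaw":0,"claw":3},
  {"tx":0,"ty":0,"tz":0,"yaw":0,"claw":3},
])

```text
time_s: 34.45
position: [0.3926, 0.2188, 0.0909]
tool_rot: [[-0.972, -0.237, -0.01], [-0.237, 0.972, -0.003], [0.01, -0.0, -1.0]]
ft_force: [-13.3, -4.9, 3.3]
grip_width: 0.0408
gripper_force: 48.4
```

```bash
python3 o.py; python3 lean.py l4
```

```text
34.45 [0.3926 0.2188 0.0909] yaw 103.69 F [-13.27  -4.93   3.26] M [-0.841  2.559 -0.022] w 0.0408 48.4 q6 -89.7 tau6 0.014
face 8248 [0.3707 0.2141 0.1271] n [-0.489 -0.114  0.865] lean to -xt deg 30.6 side 0.3
```

Emit:
servo_tool([
  {"tx":0.3,"ty":0.07,"tz":0.05,"yaw":0,"claw":3},
  {"tx":0.3,"ty":0.07,"tz":0.05,"yaw":0,"claw":3},
  {"tx":0.3,"ty":0.07,"tz":0.05,"yaw":0,"claw":3},
  {"tx":0,"ty":0,"tz":0,"yaw":0,"claw":3},
])

```text
time_s: 34.9
position: [0.4029, 0.2212, 0.0926]
tool_rot: [[-0.972, -0.236, -0.006], [-0.236, 0.972, -0.002], [0.007, -0.0, -1.0]]
ft_force: [-7.6, -1.5, -0.5]
grip_width: 0.0411
gripper_force: 48.5
```

```bash
python3 o.py; python3 lean.py l5
```

```text
34.9 [0.4029 0.2212 0.0926] yaw 103.68 F [-7.57 -1.48 -0.47] M [-0.54   1.733 -0.036] w 0.0411 48.5 q6 -89.71 tau6 -0.028
face 8578 [0.3829 0.2168 0.1315] n [-0.382 -0.095  0.919] lean to -xt deg 23.5 side -0.1
```

Emit:
servo_tool([
  {"tx":0.3,"ty":0.07,"tz":0.05,"yaw":0,"claw":3},
  {"tx":0.3,"ty":0.07,"tz":0.05,"yaw":0,"claw":3},
  {"tx":0.3,"ty":0.07,"tz":0,"yaw":0,"claw":3},
  {"tx":0.3,"ty":0.08,"tz":0,"yaw":0,"claw":3},
  {"tx":0.3,"ty":0.07,"tz":0,"yaw":0,"claw":3},
  {"tx":0.3,"ty":0.07,"tz":0,"yaw":0,"claw":3},
  {"tx":0.3,"ty":0.08,"tz":0,"yaw":0,"claw":3},
  {"tx":0.3,"ty":0.07,"tz":-0.05,"yaw":0,"claw":3},
  {"tx":0,"ty":0,"tz":0,"yaw":0,"claw":3},
])

```text
time_s: 35.85
position: [0.4275, 0.2271, 0.0931]
tool_rot: [[-0.972, -0.236, -0.005], [-0.236, 0.972, -0.001], [0.005, -0.0, -1.0]]
ft_force: [-6.2, -1.4, -1.9]
grip_width: 0.0411
gripper_force: 50.3
```

```bash
python3 o.py; python3 lean.py l6
```

```text
35.85 [0.4275 0.2271 0.0931] yaw 103.67 F [-6.19 -1.41 -1.89] M [-0.377  1.43  -0.014] w 0.0411 50.3 q6 -89.73 tau6 -0.037
face 7819 [0.4128 0.224  0.1367] n [-0.14  -0.04   0.989] lean to -xt deg 8.6 side -0.4
```

Emit:
servo_tool([
  {"tx":0.3,"ty":0.07,"tz":0,"yaw":0,"claw":3},
  {"tx":0.3,"ty":0.08,"tz":0,"yaw":0,"claw":3},
  {"tx":0.3,"ty":0.07,"tz":0,"yaw":0,"claw":3},
  {"tx":0.3,"ty":0.08,"tz":0,"yaw":0,"claw":3},
  {"tx":0,"ty":0,"tz":0,"yaw":0,"claw":3},
])

```text
time_s: 36.4
position: [0.4392, 0.2302, 0.093]
tool_rot: [[-0.972, -0.237, -0.006], [-0.237, 0.972, -0.001], [0.006, 0.0, -1.0]]
ft_force: [-7.9, -2.4, -0.6]
grip_width: 0.0406
gripper_force: 48.0
```

```bash
python3 o.py; python3 lean.py l7
```

```text
36.4 [0.4392 0.2302 0.093 ] yaw 103.68 F [-7.87 -2.39 -0.56] M [-0.28   1.614  0.101] w 0.0406 48.0 q6 -89.74 tau6 0.116
face 6778 [0.4261 0.2275 0.1382] n [-0.024 -0.002  1.   ] lean to -xt deg 1.7 side 0.2
```

Emit:
servo_tool([
  {"tx":0.25,"ty":0.06,"tz":0,"yaw":0,"claw":3},
  {"tx":0,"ty":0,"tz":0,"yaw":0,"claw":3},
  {"tx":-0.6,"ty":-0.15,"tz":0,"yaw":0,"claw":3},
  {"tx":0,"ty":0,"tz":2,"yaw":0,"claw":3},
  {"tx":0,"ty":0,"tz":3,"yaw":0,"claw":3},
  {"tx":0,"ty":0,"tz":2,"yaw":0,"claw":3},
  {"tx":2,"ty":0.5,"tz":0,"yaw":0,"claw":3},
  {"tx":3,"ty":0.7,"tz":0,"yaw":0,"claw":3},
  {"tx":3,"ty":0.8,"tz":0,"yaw":0,"claw":3},
  {"tx":1.5,"ty":0.3,"tz":0,"yaw":0,"claw":3},
  {"tx":0,"ty":0,"tz":-2,"yaw":0,"claw":3},
  {"tx":0,"ty":0,"tz":-3,"yaw":0,"claw":3},
  {"tx":0,"ty":0,"tz":-1.6,"yaw":0,"claw":3},
  {"tx":0,"ty":0,"tz":0,"yaw":0,"claw":3},
  {"tx":0,"ty":0,"tz":0,"yaw":0,"claw":3},
])

```text
time_s: 37.95
position: [0.533, 0.2526, 0.098]
tool_rot: [[-0.972, -0.236, 0.001], [-0.236, 0.972, 0.0], [-0.001, -0.0, -1.0]]
ft_force: [0.1, -0.1, -4.3]
grip_width: 0.0406
gripper_force: 45.8
```

```bash
python3 o.py; python3 lean.py l8
```

```text
37.95 [0.533  0.2526 0.098 ] yaw 103.66 F [ 0.09 -0.07 -4.31] M [ 0.019 -0.056  0.004] w 0.0406 45.8 q6 -89.79 tau6 -0.0
face 6765 [0.5197 0.2499 0.1433] n [-0.018 -0.005  1.   ] lean to -xt deg 1.0 side -0.0
```

Emit:
servo_tool([
  {"tx":0,"ty":0,"tz":-0.4,"yaw":0,"claw":3},
  {"tx":0,"ty":0,"tz":-0.2,"yaw":0,"claw":3},
  {"tx":0,"ty":0,"tz":0,"yaw":0,"claw":3},
])

```text
time_s: 38.3
position: [0.5325, 0.2525, 0.0915]
tool_rot: [[-0.972, -0.236, -0.0], [-0.236, 0.972, -0.0], [0.0, -0.0, -1.0]]
ft_force: [0.4, -0.5, -4.0]
grip_width: 0.0411
gripper_force: 45.8
```

```bash
python3 o.py
```

```text
38.3 [0.5325 0.2525 0.0915] yaw 103.66 F [ 0.39 -0.47 -4.04] M [ 0.001 -0.035 -0.037] w 0.0411 45.8 q6 -89.79 tau6 -0.0
```

Emit:
servo_tool([
  {"tx":0,"ty":0,"tz":-0.1,"yaw":0,"claw":3},
  {"tx":0,"ty":0,"tz":0,"yaw":0,"claw":3},
])

```text
time_s: 38.5
position: [0.5326, 0.2525, 0.0905]
tool_rot: [[-0.972, -0.236, 0.0], [-0.236, 0.972, 0.0], [-0.0, 0.0, -1.0]]
ft_force: [-0.2, -0.2, -5.0]
grip_width: 0.0407
gripper_force: 45.8
```

Emit:
servo_tool([
  {"tx":0,"ty":0,"tz":-0.1,"yaw":0,"claw":3},
  {"tx":0,"ty":0,"tz":0,"yaw":0,"claw":3},
])

```text
time_s: 38.7
position: [0.5328, 0.2526, 0.09]
tool_rot: [[-0.972, -0.236, 0.001], [-0.236, 0.972, 0.0], [-0.001, 0.0, -1.0]]
ft_force: [-1.4, 1.1, 0.4]
grip_width: 0.0408
gripper_force: 46.5
```

Emit:
servo_tool([
  {"tx":0,"ty":0,"tz":-0.05,"yaw":0,"claw":3},
  {"tx":0,"ty":0,"tz":0,"yaw":0,"claw":3},
  {"tx":0,"ty":0,"tz":0,"yaw":0,"claw":6},
  {"tx":0,"ty":0,"tz":0,"yaw":0,"claw":6},
  {"tx":0,"ty":0,"tz":0,"yaw":0,"claw":6},
  {"tx":0,"ty":0,"tz":0,"yaw":0,"claw":6},
  {"tx":0,"ty":0,"tz":1.5,"yaw":0,"claw":6},
  {"tx":0,"ty":0,"tz":3,"yaw":0,"claw":6},
  {"tx":0,"ty":0,"tz":4,"yaw":0,"claw":6},
  {"tx":0,"ty":0,"tz":4,"yaw":0,"claw":6},
  {"tx":-2,"ty":-2,"tz":3,"yaw":0,"claw":6},
  {"tx":-3,"ty":-3,"tz":0,"yaw":0,"claw":6},
  {"tx":-3,"ty":-3,"tz":0,"yaw":0,"claw":6},
  {"tx":0,"ty":0,"tz":0,"yaw":0,"claw":6},
  {"tx":0,"ty":0,"tz":0,"yaw":0,"claw":6},
])

```text
time_s: 40.2
position: [0.4526, 0.1723, 0.2445]
tool_rot: [[-0.972, -0.235, 0.001], [-0.235, 0.972, 0.0], [-0.001, -0.0, -1.0]]
ft_force: [0.2, -0.5, -0.1]
grip_width: 0.06
gripper_force: 0.0
```

```bash
python3 o.py
python3 - <<'E'
from rig import env
from h import *
p,d=env.get_image("scene"); cv2.imwrite("pics/end.png",cv2.resize(p[120:320,150:480,::-1],(792,480)))
c=env.camera_model("wrist");p,d=env.get_image("wrist");W=cloud(d,c)
m=(W[...,2]>.125)&(W[...,2]<.145)&(W[...,0]>.48)&(W[...,1]>.2)&(W[...,1]<.31); F=W[m]
n=np.linalg.svd(F-F.mean(0),full_matrices=False)[2][2]; r=F.mean(0)-[.5224,.309,0]
print(len(F),F.mean(0).round(4),n.round(3),"tray xy",(r[0]*.971+r[1]*.24).round(3),(-r[0]*.24+r[1]*.971).round(3))
E
```

```text
40.2 [0.4526 0.1723 0.2445] yaw 103.6 F [ 0.22 -0.52 -0.14] M [-0.007  0.034 -0.02 ] w 0.06 0.0 q6 -96.81 tau6 -0.054
560 [0.526  0.2416 0.134 ] [-0.071 -0.172  0.983] tray xy -0.013 -0.066
```

View pics/end.png

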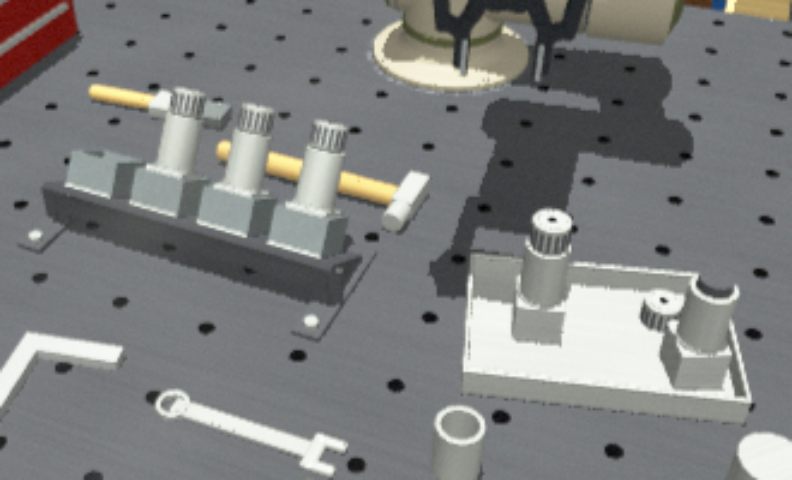

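The end picture shows the stripped canister upright in the tray's free half at (545,290), the three sound ones seated in the rack, the other things untouched, and the gripper clear.

```bash
python3 -c "
from rig import env
print(env.close_job())"
```

```text
the job is handed in; nothing more can be done
None
```

The job is handed in, with no verdict returned: the stripped canister (far −y socket) stands upright in the rework tray's free half, and the other three are in the rack with their caps turned firm (confirmed by full spring-back on one, by strokes netting only 1–2° on the other two).

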